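Dig the locking pin out of the tub and pin the shaker's bar

TASK

The retaining bar of the bottle shaker is down but not yet pinned. Its long T-headed steel pin lies at the bottom of the orange tub, buried under the white tube rack and what is heaped on it: move these aside, lift the pin out and push it, from the side of the robot, through the fork and the bar's end until its head is fully home against the fork. Keep everything else that is in the tub (the short pin too, which does not fit) inside the tub, and do not disturb the amber bottle, the calculator or the card tray.

Things in the scene. Friction and masses are not known exactly. Their poses are not given: they have to be found in the camera images.
- tub: Orange-red plastic tub, fixed. Inside 270 mm (its x) by 460 mm (its y), walls 4 mm, rim 70 mm above the bench with a lip reaching 11 mm (x sides) or 18 mm (y ends) out. Origin: centre of its underside on the bench; inner floor 4 mm above it, z up. The heap stands in its +y half; the -y half is free but for the short pin at the -y end.
- tube_rack: White microtube rack, 60 mm (its x) by 170 mm (its y), 28 mm high, 0.13 kg: a hollow shell with flat top and 3 mm skirts on all four sides, open below, standing on the tub floor over the long pin. Origin: centre of its underside, z up. Grip across the 60 mm width. Lift it at least 20 mm to clear the pin; slid sideways it drags the pin along.
- boss_head: Cast-metal clamp holder lying on the rack, roughly along the rack's length: body 64 mm long (its x), 92 mm over the thumb screws at both ends, 26 mm wide (its y), 24 mm high, 0.17 kg. Origin: centre of its underside, z up. Grip across the 26 mm width at the middle.
- bottle_cap: Orange screw cap, round, 54 mm across, 25 mm high, 0.03 kg, closed end up, lying on the rack beside the boss head (either may be at either end of the rack). Origin: centre of its underside, z up.
- long_pin: The pin to use, under the rack, lying flat roughly along it, steel, 0.11 kg. Shank 16 mm across, 60 mm long, the last 6 mm tapering to 10 mm; T-head 34 mm across (its y), 16 mm high (its z), 8 mm thick. Origin: on the shank's axis at the shoulder (head meets shank); x points to the nose, the head ends at x = -8 mm. Lying, the axis is 8 mm above the tub floor.
- short_pin: Steel T-headed pin like the long one but with a shank of only 26 mm, too short for the fork; lies in the open at the tub's -y end. Origin and axes as on the long pin. Leave it in the tub.
- shaker: Bench bottle shaker, fixed: housing 240 mm (its x) by 320 mm (its y), deck 95 mm above the bench. Origin: centre of its underside on the bench; -x side faces the robot, z up. Bottles, 70 mm across, tops 138 mm above the deck, stand behind the bar, the nearest 65 mm to +x and 93 mm to -y of the fork mouth. The bar lies along y, hinged at its -y end.
- fork_mouth (a point): Centre of the fork's hole in the cheek face on the robot's side, 155 mm above the bench. x points level into the hole, away from the robot, z up. Fork: two steel plates 6 mm thick, 40 mm wide (y), reaching 18 mm above the hole, 13 mm apart (25 mm over both), holes 18.5 mm. In front is free space above the deck, whose edge is 15 mm nearer. Pin home: its origin here, its x along this x.
- bar_eye (a point): Centre of the 18.5 mm hole in the bar's flat end (10 mm thick), which lies midway in the fork, 12.5 mm past the fork mouth. The bar's hinge is stiff but has play: this hole may sit up to 1.2 mm above or below the fork's holes; the pin's taper moves it with a few newtons.
- stand_clamp: Metal stand clamp, 165 mm long (its y), 24 mm wide, 32 mm high at its screw, 0.2 kg: a thin rod to -y, two rubber-sleeved fingers to +y. Lies on the tub floor along the +x wall, beside the heap. Origin: under its middle, on the floor. It need not be moved; leave it in the tub.
- amber_bottle: Amber glass reagent bottle, 72 mm across, 162 mm high, standing beyond the tub and the shaker. Origin: centre of its underside. Leave alone.
- calculator: Black pocket calculator, 75 by 145 by 15 mm, lying in front of the shaker, on the robot's right. Origin: centre of its underside. Leave alone.
- card_tray: Low white card tray, 85 by 115 by 38 mm, between the robot and the shaker. Origin: centre of its underside. Leave alone.
Things that resemble listed ones, but are neither listed nor needed, are in the scene too. Leave any black or red look-alike of the boss_head alone.

How it is judged:
On the way:
1. the long pin is lifted out of the tub, above its rim (height (world z) of long_pin above 0.085 m), for 0.2 s.
At the end, for the whole second after the job is handed in: The long pin is through fork and bar from the robot's side with its head home: its shoulder within 3 mm of the fork's outer face, on the hole's axis within 4 mm and 0.15 rad, at rest. Tube rack, boss head, bottle cap, short pin and stand clamp are inside the tub (x of long_pin in the frame of fork_mouth between -0.003 and 0.004 m and y of long_pin in the frame of fork_mouth between -0.004 and 0.004 m and z of long_pin in the frame of fork_mouth between -0.004 and 0.004 m and angle between the x axis of long_pin and the x axis of fork_mouth, either way round below 0.15 rad and linear speed of long_pin below 0.02 m/s and x of tube_rack in the frame of tub between -0.135 and 0.135 m and y of tube_rack in the frame of tub between -0.23 and 0.23 m and z of tube_rack in the frame of tub between -0.01 and 0.07 m and x of boss_head in the frame of tub between -0.135 and 0.135 m and y of boss_head in the frame of tub between -0.23 and 0.23 m and z of boss_head in the frame of tub between -0.01 and 0.07 m and x of bottle_cap in the frame of tub between -0.135 and 0.135 m and y of bottle_cap in the frame of tub between -0.23 and 0.23 m and z of bottle_cap in the frame of tub between -0.01 and 0.07 m and x of short_pin in the frame of tub between -0.135 and 0.135 m and y of short_pin in the frame of tub between -0.23 and 0.23 m and z of short_pin in the frame of tub between -0.01 and 0.07 m and x of stand_clamp in the frame of tub between -0.135 and 0.135 m and y of stand_clamp in the frame of tub between -0.23 and 0.23 m and z of stand_clamp in the frame of tub between -0.01 and 0.07 m); the robot touches nothing.
It fails at once if the amber bottle is pushed more than 25 mm or tipped over (distance of amber_bottle from where it was at the start of the episode above 0.025 m or angle between amber_bottle's own z axis and vertical above 0.4 rad).
It fails at once if the calculator is pushed more than 25 mm or tipped over (distance of calculator from where it was at the start of the episode above 0.025 m or angle between calculator's own z axis and vertical above 0.4 rad).
It fails at once if the card tray is pushed more than 25 mm or tipped over (distance of card_tray from where it was at the start of the episode above 0.025 m or angle between card_tray's own z axis and vertical above 0.4 rad).
It also fails if it takes over 72 s, if anything falls off the work surface, if the arm or the gripper's body presses on something with over 40 N, if the wrist force passes 120 N, or if a joint passes its speed limit or range.

ROBOT

A 6-joint arm with a two-finger parallel gripper is mounted at the origin on the work surface. World frame = base frame: x ahead of the robot, y to its left, z up, the work surface at z = 0. Lengths are in m, angles in rad, forces in N, time in s.
With the tool pointing down it reaches from about 0.35 to 0.85 m from the base axis. Payload 8.1 kg.
Tool frame: the origin (TCP) lies at the very end of the fingers, on their centre line; the grasp point (between the pads) lies 19 mm behind it; z points along the fingers, y is the line along which they close (so a half turn about z gives the same grasp; the last joint's range is limited). The gripper opens to 93 mm and grips with 3 to 60 N. Pads are 15 mm wide; open, the fingers measure 128 mm over their backs; the gripper's body (75 mm by 188 mm) begins 65 mm behind the grasp point.
Start: joints at [1.151, 0.13, 1.488, -0, 1.523, -0.085], TCP at [0.197, 0.567, 0.219] pointing down, gripper open.
Joint ranges: [-2.96, 2.96], [-0.89, 2.26], [0.02, 2.5], [-1.34, 4.48], [0, 2.73], [-2.66, 2.66]. Speed limits (rad/s): [2.39, 2.39, 2.79, 3.14, 3.14, 3.14].

INTERFACE

Orientations are given as a unit quaternion [x, y, z, w].
In Python, from station import arm gives the robot as it stands. The module is installed in compiled form; this text tells all that it offers.
- The arm moves only by the shell command python3 -m creep 'ROWS' [OPENING] [FORCE]. ROWS is JSON, a list of rows, each a list of 6 numbers: the shift along the tool's x, y, z in units of 30 mm (1.0 is 30 mm), then the turn, a rotation vector about the tool's x, y, z in units of 6 degrees (1.0 is 6 degrees). In form: [[tx, ty, tz, rx, ry, rz], ...]. A call has 1 to 5 rows; each row is the pose to reach, as a shift and turn from the pose commanded when the call began, along the tool's axes at that moment; what a row does not reach only later rows make up. A row lasts 1/12 s, in which the tool goes at most 41.7 mm and 7.16 degrees, less where a joint would pass 70% of its speed; a pose out of reach is approached as far as the arm can. A call with a gripper value outside its range is refused whole. OPENING is the finger opening in mm, from 0 to 93, set as the call begins (- or left out, the last holds). The fingers move at their own pace and stop on an object; FORCE is the grip in N (left out, the last holds). Time passes only in rows, so rows that repeat a pose let the fingers close. It gives the time, the measured TCP pose, the force, the opening and the grip force at its end, in the units of the state.
- arm.state(): the state, without advancing time (a new reading comes with each control period).
- arm.camera(name): name is "scene" or "side" or "wrist"; returns (picture, depth): 384x512x3 uint8, red, green, blue; 384x512 float32, m along the optical axis (not along the pixel's ray), 0 where there is no reading.
- arm.camera_params(name): a dict with "fx", "fy", "cx", "cy" (pixels), "rvec" (rotation vector, rad) and "tvec" (3), from world to camera coordinates, as OpenCV has them; the wrist camera has in their place "hand_eye" (4x4, takes a point from camera to tool coordinates, whose origin is the TCP and whose axes are the flange's). Camera axes: x right, y down, z forward; pixel columns grow to the right and rows downward; lengths in m; the calibration is good to about 2 mm. The wrist camera is an equidistant fisheye: a pixel r from the principal point sees the ray r / f radians off the axis. A picture is of the moment at which its call begins: read the wrist's pose just before it. camera_params takes no time and is no camera call.
- arm.sign_off(): hands the job in; it is judged then, once.
The state is a dict: "time_s": time; "joint_pos": joint angles; "qvel": joint speeds; "joint_torque": joint torques, N m; "tool_pos": TCP position; "ee_rot": TCP orientation; "wrist_force": force on the tool from outside, world axes, zero at the start; "torque": the same for the moment, N m; "width": opening from 0.0 (shut) to 1.0 (fully open); "grip_force": force on a finger pad.
Only numpy, scipy, OpenCV 4.12 (cv2) and the standard library are available. Lean on these libraries where they do the work, as an engineer would, in place of code of your own. Each camera call takes 0.05 s, during which the arm holds its last target. There are 200 camera calls.

## Working session

There is one attempt and no reset: what is moved stays moved. The work goes in short steps, Python scripts to look and compute and a shell command to move; the robot and the scene stay as the last step left them, time stands still between calls to the robot, and variables do not carry over. Pictures are saved under pics/ and viewed, at most 10 in all, crops included, and the job is handed in when it is done.

```bash
mkdir -p pics
cat > h.py <<'E'
import numpy as np, cv2
from scipy.spatial.transform import Rotation as R
from station import arm
def snap(n):
    s=arm.state(); p,d=arm.camera(n); return s,p,d,arm.camera_params(n)
def cloud(n):
    s,p,d,c=snap(n)
    v,u=np.mgrid[0:384,0:512].astype(float)
    x=(u-c['cx'])/c['fx']; y=(v-c['cy'])/c['fy']
    if n=='wrist':
        r=np.hypot(x,y)+1e-9; t=np.tan(np.minimum(r,1.45)); x,y=x/r*t,y/r*t
        P=np.stack([x*d,y*d,d],-1); H=np.array(c['hand_eye'])
        P=P@H[:3,:3].T+H[:3,3]
        P=P@R.from_quat(s['ee_rot']).as_matrix().T+np.array(s['tool_pos'])
    else:
        P=np.stack([x*d,y*d,d],-1)
        M=R.from_rotvec(np.ravel(c['rvec'])).as_matrix(); P=(P-np.ravel(c['tvec']))@M
    P[d<=0]=np.nan
    return p,P,s
def save(f,p): cv2.imwrite('pics/'+f,cv2.cvtColor(p,cv2.COLOR_RGB2BGR))
def tool(s,dw):  # world shift -> tool units
    return np.round(R.from_quat(s['ee_rot']).inv().apply(dw)/0.03,2)
E
python3 - <<'E'
from h import *
for n in ['scene','side','wrist']:
    p,P,s=cloud(n); save(n+'0.png',p); np.save(n+'0.npy',P); 
print(s)
E
python3 -c "
import cv2,numpy as np
a=[cv2.imread('pics/%s0.png'%n) for n in ['scene','side','wrist']]
b=np.vstack([np.hstack(a[:2]),np.hstack([a[2],a[2]*0])]);cv2.imwrite('pics/all.png',cv2.resize(b,(800,600)))"
```

```text
{'time_s': 0.1, 'joint_pos': array([ 1.15062446e+00,  1.31123513e-01,  1.48915773e+00,  1.23903755e-05,
        1.52298263e+00, -8.54343570e-02]), 'qvel': array([ 0.00155844, -0.00186191, -0.00159429,  0.00024548, -0.00043451,
        0.00033705]), 'joint_torque': array([ 6.43615131e-04, -5.61335421e+01, -4.93100166e+01,  7.69890659e-02,
        2.89891823e-02,  3.30309126e-05]), 'tool_pos': array([0.19689979, 0.56623695, 0.21767666]), 'ee_rot': array([ 1.66588693e-01,  9.86026120e-01, -8.07501085e-04, -2.14992705e-04]), 'wrist_force': array([ 1.14721975, -0.09665149,  0.31025264]), 'torque': array([ 0.00780029, -0.01988756, -0.02197306]), 'grip_force': 0.0, 'width': 1.003762811657949}
```

View pics/all.png

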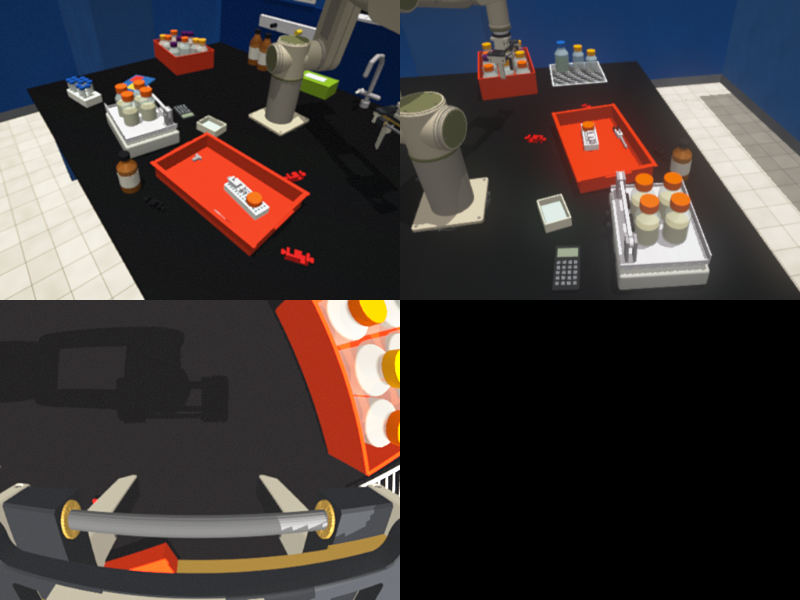

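The three views (downscaled by 0.39 and combined in one picture) show:
- **Tub and heap:** the tub is at scene (230,195). The white rack with boss head and cap is at scene (247,197) and side (588,135).
- **Short pin and clamp:** the short pin is at scene (197,157), and the clamp is at side (621,137).
- **Shaker:** side (660,240), with the fork near (620,180).
- **Look-alikes to leave alone:** red boss heads at scene (295,175) and (297,255) and a black one at (155,200). The orange bottle caps on the shaker and the bottle crate also stay.

My choice is the heap in the tub, so I'll measure it and take one close crop.

Run:
```python
from h import *
out=[]
for n in ['scene','side']:
    im=cv2.imread(f'pics/{n}0.png'); P=np.load(n+'0.npy'); hsv=cv2.cvtColor(im,cv2.COLOR_BGR2HSV)
    z=P[...,2]
    m=(hsv[...,0]<9)&(hsv[...,1]>150)&(hsv[...,2]>80)&(P[...,0]>0.3)&(z>0.06)&(z<0.08)
    k,l,st,_=cv2.connectedComponentsWithStats(cv2.dilate(m.astype(np.uint8),np.ones((3,3))))
    i=1+np.argmax(st[1:,4]); q=P[(l==i)&m]; 
    r=cv2.minAreaRect(q[:,:2].astype(np.float32)); print(n,'rim',r,np.median(q[:,2]))
    # inside tub stuff above floor
    cx,cy=r[0]
    ins=(abs(P[...,0]-cx)<0.25)&(abs(P[...,1]-cy)<0.25)
    w=ins&(hsv[...,1]<70)&(hsv[...,2]>120)&(z>0.022)&(z<0.08)
    k,l,st,_=cv2.connectedComponentsWithStats(w.astype(np.uint8))
    for i in range(1,k):
        if st[i,4]>15: q=P[l==i]; print(' white',st[i],cv2.minAreaRect(q[:,:2].astype(np.float32)),np.nanmedian(q[:,2]),q[:,2].max())
    w=ins&(hsv[...,0]<16)&(hsv[...,0]>8)&(z>0.03)&(z<0.1)
    k,l,st,_=cv2.connectedComponentsWithStats(w.astype(np.uint8))
    for i in range(1,k):
        if st[i,4]>15: q=P[l==i]; print(' cap',st[i],cv2.minAreaRect(q[:,:2].astype(np.float32)),np.nanmedian(q[:,2]))
s=cv2.imread('pics/scene0.png')[195:295,250:370]; d=cv2.imread('pics/side0.png')[120:320,190:430]
d2=cv2.imread('pics/side0.png')[200:300,250:370]
a=cv2.resize(s,(480,400),interpolation=2); b=cv2.resize(d2,(300,250),interpolation=2);c=cv2.resize(d,(300,250))
o=np.zeros((500,780,3),np.uint8);o[:400,:480]=a;o[:250,480:]=b;o[250:,480:]=c;cv2.imwrite('pics/c1.png',o)
```

```text
scene rim ((0.5478941202163696, 0.21673662960529327), (0.3023654818534851, 0.5055943727493286), 6.700819969177246) 0.06869360914970103
 white [287 226  57  52 900] ((0.5223461985588074, 0.29864534735679626), (0.17777802050113678, 0.062243442982435226), 87.2435073852539) 0.03191072629866 0.05726985826397405
 cap [316 245  20  19 289] ((0.5237551927566528, 0.33277520537376404), (0.050852637737989426, 0.06931199133396149), 1.4214915037155151) 0.05553906471605712
side rim ((0.5455480813980103, 0.21370430290699005), (0.3017639219760895, 0.5047537088394165), 6.542633533477783) 0.06924152325698385
 white [233 163  21  25 371] ((0.5168764591217041, 0.2739329934120178), (0.13377001881599426, 0.05902022495865822), 87.11772918701172) 0.0334828399780339 0.059219294617825775
 white [277 165   8   8  30] ((0.649670422077179, 0.28913965821266174), (0.020743656903505325, 0.028484530746936798), 7.992313861846924) 0.02428634988473955 0.03930311720005575
 white [348 207  10  14  92] ((0.7842679619789124, -0.025546051561832428), (0.009392300620675087, 0.028107626363635063), 30.715505599975586) 0.05938706814132921 0.07990056540586794
 cap [233 155  16  12 147] ((0.5182445645332336, 0.3339936435222626), (0.04903966933488846, 0.05218913033604622), 4.459643840789795) 0.05541571858585606
 cap [346 197  13  24 184] ((0.7831652760505676, -0.011588094756007195), (0.013987640850245953, 0.05200754851102829), 12.40053653717041) 0.06969153318067203
```

View pics/c1.png

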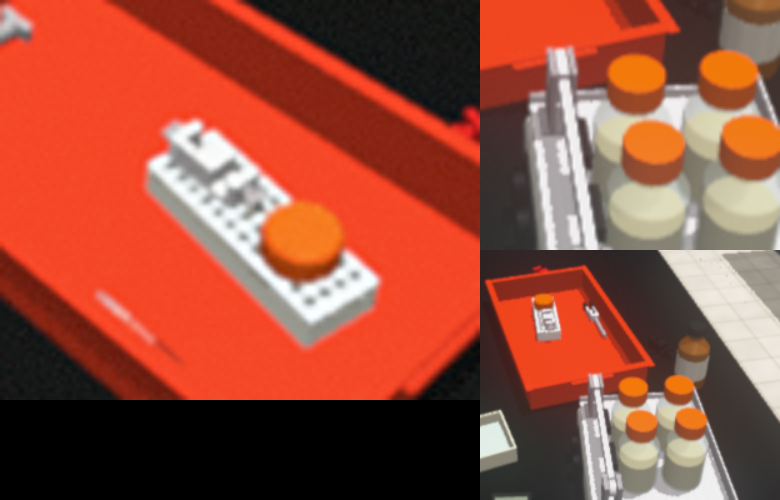

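The crop confirms it: the white rack carries the white boss head at its -y end (crop 215,155) and the orange cap at its +y end (crop 303,237). The short pin is at crop (10,25). I'll move above the heap and meanwhile work out the shaker's pose.

```bash
python3 -m creep '[[-6.5,-2.6,-1.5,0,0,0],[-6.5,-2.6,-1.5,0,0,0],[-6.5,-2.6,-1.5,0,0,0],[-6.5,-2.6,-1.5,0,0,0],[-6.5,-2.6,-1.5,0,0,0]]' 93 && python3 -m creep '[[-6.3,-2.6,0,0,0,0],[-6.3,-2.6,0,0,0,0],[-6.3,-2.6,0,0,0,0],[-6.3,-2.6,0,0,0,0],[-6.3,-2.6,0,0,0,0]]' && python3 -m creep '[[0,0,0,0,0,6],[0,0,0,0,0,6],[0,0,0,0,0,6],[0,0,0,0,0,6],[0,0,0,0,0,6]]' && python3 -m creep '[[0,0,0,0,0,6],[0,0,0,0,0,6],[0,0,0,0,0,6],[0,0,0,0,0,6],[0,0,0,0,0,6]]'
python3 - <<'E'
from h import *
p,P,s=cloud('wrist'); save('w1.png',p); np.save('w1.npy',P); print(s['tool_pos'],R.from_quat(s['ee_rot']).as_matrix().round(3),s['joint_pos'].round(2))
print(arm.camera_params('wrist'))
for n in ['scene','side']:
    im=cv2.imread(f'pics/{n}0.png'); P=np.load(n+'0.npy')
    q=P[(P[...,2]>.15)&(P[...,2]<.18)&(P[...,0]>.5)&(P[...,1]<.1)&(P[...,1]>-.4)&(P[...,0]<1)]
    print(n,len(q)); 
    h,xe,ye=np.histogram2d(q[:,0],q[:,1],bins=[np.arange(.55,1,.02),np.arange(-.36,.12,.02)])
    print(h.astype(int))
E
```

```text
time_s: 0.57
tool_pos: [0.3518, 0.4316, 0.2624]
ee_rot: [0.166, 0.986, -0.0, -0.0]
wrist_force: [1.4, -0.0, 0.1]
width: 0.999
grip_force: 0.0
time_s: 0.98
tool_pos: [0.5052, 0.2952, 0.262]
ee_rot: [0.167, 0.986, -0.0, -0.0]
wrist_force: [0.4, 0.6, -0.5]
width: 0.999
grip_force: 0.0
time_s: 1.4
tool_pos: [0.5037, 0.297, 0.2618]
ee_rot: [0.465, 0.885, -0.0, -0.0]
wrist_force: [0.7, 0.4, -0.2]
width: 0.997
grip_force: 0.0
time_s: 1.82
tool_pos: [0.5036, 0.2972, 0.2619]
ee_rot: [0.714, 0.7, -0.0, -0.0]
wrist_force: [-0.1, 0.6, -0.7]
width: 0.999
grip_force: 0.0
[0.50357763 0.2972301  0.26185496] [[ 0.02   1.    -0.001]
 [ 1.    -0.02  -0.   ]
 [-0.    -0.001 -1.   ]] [ 0.45  0.08  1.47 -0.    1.6   0.47]
{'fx': 297.3186396354542, 'fy': 297.3186396354542, 'cx': 252.89298945054728, 'cy': 195.82298930962062, 'hand_eye': array([[-1.14890422e-04, -9.66823803e-01, -2.55444165e-01,
         7.02258232e-02],
       [ 9.99999663e-01, -3.18644775e-04,  7.56262996e-04,
         1.08616322e-03],
       [-8.12569014e-04, -2.55443992e-01,  9.66823514e-01,
        -1.65769502e-01],
       [ 0.00000000e
[... 2556 characters left out ...]
 0  0  0  0  0  0  0  0  0  0 15 38  7  0  0  0  0]
 [ 0  0  0  0  0  0  0  0  0  0  0  0  0  0  0  0 21 31 14  0  0  0  0]
 [ 0  0  0  0  0  0  0  0  0  0  0  0  0  0  0  0  0  2  0  0  0  0  0]
 [ 0  0  0  0  0  0  0  0  0  0  0  0  0  0  0  0  0  0  0  0  0  0  0]
 [ 0  0  0  0  0  0  0  0  0  0  0  0  0  0  0  0  0  0  0  0  0  0  0]
 [ 0  0  0  0  0  0  0  0  0  0  0  0  0  0  0  0  0  0  0  0  0  0  0]
 [ 0  0  0  0  0  0  0  0  0  0  0  0  0  0  0  0  0  0  0  0  0  0  0]
 [ 0  0  0  0  0  0  0  0  0  0  0  0  0  0  0  0  0  0  0  0  0  0  0]
 [ 0  0  0  0  0  0  0  0  0  0  0  0  0  0  0  0  0  0  0  0  0  0  0]
 [ 0  0  0  0  0  0  0  0  0  0  0  0  0  0  0  0  0  0  0  0  0  0  0]]
```

View pics/w1.png

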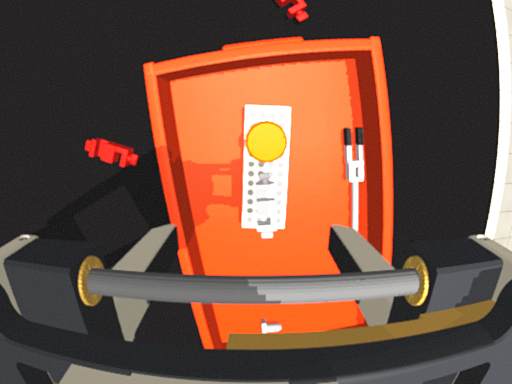

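In the wrist view the cap is at (266,142), the boss head is centred near (265,195) with its screw tip at (266,233), and the clamp is at (355,180). The short pin is at (270,327) and a red look-alike is at (110,152), outside the tub. Next I'll measure the cap, boss and rack.

Run:
```python
from h import *
im=cv2.imread('pics/w1.png'); P=np.load('w1.npy'); z=P[...,2]; hsv=cv2.cvtColor(im,cv2.COLOR_BGR2HSV)
roi=np.zeros(z.shape,bool); roi[95:245,230:300]=1
cap=roi&(hsv[...,1]>200)&(hsv[...,0]>12); q=P[cap]; print('cap',cv2.minAreaRect(q[:,:2].astype(np.float32)),np.nanmedian(q[:,2]))
white=roi&(hsv[...,1]<60)
b=white&(z>.039); q=P[b]; print('boss',cv2.minAreaRect(q[:,:2].astype(np.float32)),np.nanpercentile(q[:,2],[5,50,95]))
zz=b.astype(int)[:, 235:295].sum(1); print([(i,int(n)) for i,n in enumerate(zz) if n])
t=white&(z>.028)&(z<.036); q=P[t]; print('rack',cv2.minAreaRect(q[:,:2].astype(np.float32)),np.nanmedian(q[:,2]))
for r in range(155,240,5): c=np.where(b[r])[0]; print(r,P[r,c,:].round(3)[[0,-1]].tolist() if len(c) else '')
```

```text
cap ((0.5194923281669617, 0.33964475989341736), (0.04031398892402649, 0.03481166809797287), 48.12940979003906) 0.056640002269794834
boss ((0.5155772566795349, 0.28751349449157715), (0.1574603170156479, 0.05339483544230461), 82.82538604736328) [0.04027191 0.05447043 0.05635671]
[(120, 3), (121, 11), (122, 2), (123, 2), (124, 1), (127, 1), (129, 2), (130, 2), (131, 2), (132, 2), (133, 2), (134, 1), (135, 1), (136, 2), (137, 2), (138, 2), (139, 1), (140, 1), (141, 1), (142, 1), (145, 1), (146, 1), (147, 1), (148, 2), (149, 2), (151, 1), (152, 2), (153, 2), (157, 2), (158, 4), (159, 3), (160, 4), (161, 1), (162, 1), (172, 10), (173, 12), (174, 13), (175, 12), (176, 12), (177, 12), (178, 12), (179, 11), (180, 7), (181, 9), (182, 20), (183, 20), (184, 20), (185, 20), (186, 20), (187, 20), (188, 19), (189, 20), (190, 11), (191, 5), (192, 6), (193, 6), (194, 5), (195, 6), (196, 4), (197, 5), (198, 19), (199, 19), (200, 20), (201, 20), (202, 20), (203, 20), (204, 20), (205, 20), (206, 20), (207, 20), (208, 20), (209, 20), (210, 20), (211, 20), (212, 20), (213, 20), (214, 20), (215, 13), (216,
[... 388 characters left out ...]
 0.051], [0.535, 0.315, 0.051]]
165 
170 
175 [[0.513, 0.295, 0.047], [0.527, 0.294, 0.047]]
180 [[0.515, 0.288, 0.046], [0.523, 0.288, 0.05]]
185 [[0.507, 0.283, 0.056], [0.532, 0.283, 0.056]]
190 [[0.508, 0.277, 0.056], [0.527, 0.272, 0.039]]
195 [[0.508, 0.266, 0.039], [0.525, 0.266, 0.039]]
200 [[0.508, 0.262, 0.05], [0.533, 0.262, 0.053]]
205 [[0.508, 0.257, 0.055], [0.533, 0.256, 0.055]]
210 [[0.508, 0.249, 0.055], [0.533, 0.249, 0.055]]
215 [[0.509, 0.243, 0.055], [0.533, 0.242, 0.056]]
220 [[0.527, 0.23, 0.039], [0.533, 0.235, 0.056]]
225 [[0.509, 0.228, 0.053], [0.533, 0.227, 0.054]]
230 [[0.509, 0.221, 0.055], [0.533, 0.221, 0.056]]
235 [[0.514, 0.211, 0.047], [0.529, 0.21, 0.047]]
```

```bash
python3 -m creep '[[-1.48,0.6,5.5,0,0,0],[-1.48,0.6,5.5,0,0,0],[-1.48,0.6,5.5,0,0,0],[-1.48,0.6,5.5,0,0,0],[-1.48,0.6,5.5,0,0,0]]' 60 30 && python3 -m creep '[[0,0,1,0,0,0],[0,0,2,0,0,0],[0,0,2,0,0,0]]' && python3 -m creep '[[0,0,0,0,0,0],[0,0,0,0,0,0],[0,0,0,0,0,0],[0,0,0,0,0,0],[0,0,0,0,0,0]]' 0 30 && python3 -m creep '[[0,0,-1,0,0,0],[0,0,-2,0,0,0],[0,0,-3,0,0,0],[0,0,-3.5,0,0,0],[0,0,-3.5,0,0,0]]'
```

```text
time_s: 2.28
tool_pos: [0.5162, 0.2491, 0.0886]
ee_rot: [0.711, 0.703, -0.006, -0.002]
wrist_force: [-0.9, -0.1, -0.9]
width: 0.692
grip_force: 0.0
time_s: 2.53
tool_pos: [0.518, 0.2518, 0.0331]
ee_rot: [0.711, 0.703, -0.003, -0.002]
wrist_force: [-1.4, -0.4, -1.9]
width: 0.643
grip_force: 0.0
time_s: 2.95
tool_pos: [0.5222, 0.2533, 0.0392]
ee_rot: [0.712, 0.702, 0.001, 0.0]
wrist_force: [-1.8, 0.6, 2.2]
width: 0.338
grip_force: 1.0
time_s: 3.37
tool_pos: [0.5243, 0.2539, 0.1485]
ee_rot: [0.712, 0.702, 0.004, 0.002]
wrist_force: [0.0, 0.8, 0.8]
width: 0.011
grip_force: 0.0
```

The fingers close slowly and I lifted too early. I'll look again.

```bash
python3 -m creep '[[0,0,-2,0,0,0],[0,0,-3,0,0,0],[0,0,-3.5,0,0,0],[0,0,-3.5,0,0,0],[0,0,-3.5,0,0,0]]' 60 40
python3 - <<'E'
from h import *
p,P,s=cloud('wrist'); save('w2.png',p); np.save('w2.npy',P); print(s['tool_pos'],R.from_quat(s['ee_rot']).as_matrix().round(3))
hsv=cv2.cvtColor(p,cv2.COLOR_RGB2HSV);z=P[...,2]
b=(hsv[...,1]<60)&(z>.039)&(z<.07)&(abs(P[...,0]-.52)<.05)&(P[...,1]>.15)&(P[...,1]<.312)
for r in range(0,384,6):
    c=np.where(b[r])[0]
    if len(c)>5: print(r,P[r,c,:].round(3)[[0,-1]].tolist())
save('c2.png',p[60:330,130:400])
E
```

```text
time_s: 3.78
tool_pos: [0.522, 0.253, 0.2486]
ee_rot: [0.712, 0.702, 0.001, 0.001]
wrist_force: [0.4, 0.1, -0.9]
width: 0.322
grip_force: 0.0
[0.52195657 0.25298692 0.24862426] [[ 0.014  1.     0.003]
 [ 1.    -0.014  0.001]
 [ 0.001  0.003 -1.   ]]
144 [[0.508, 0.293, 0.046], [0.522, 0.293, 0.048]]
150 [[0.511, 0.285, 0.047], [0.518, 0.285, 0.05]]
156 [[0.503, 0.279, 0.055], [0.527, 0.278, 0.055]]
162 [[0.501, 0.269, 0.04], [0.523, 0.269, 0.039]]
174 [[0.501, 0.256, 0.054], [0.525, 0.256, 0.056]]
180 [[0.5, 0.249, 0.055], [0.525, 0.249, 0.055]]
186 [[0.502, 0.242, 0.057], [0.525, 0.241, 0.056]]
192 [[0.519, 0.233, 0.055], [0.525, 0.234, 0.056]]
198 [[0.5, 0.226, 0.055], [0.525, 0.225, 0.054]]
204 [[0.508, 0.216, 0.048], [0.516, 0.216, 0.048]]
210 [[0.505, 0.208, 0.047], [0.518, 0.208, 0.048]]
```

View pics/c2.png

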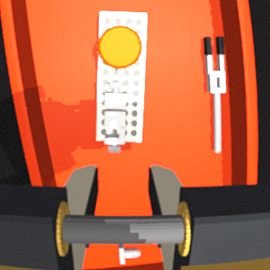

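The boss head (crop 115,115) was only nudged 7 mm, to x≈0.513, and is still on the rack. I'll grip it again and allow time for the fingers to close.

```bash
python3 -m creep '[[0,-0.3,5.1,0,0,0],[0,-0.3,5.1,0,0,0],[0,-0.3,5.1,0,0,0],[0,-0.3,5.1,0,0,0],[0,-0.3,5.1,0,0,0]]' 60 40 && python3 -m creep '[[0,0,1,0,0,0],[0,0,1.95,0,0,0],[0,0,1.95,0,0,0],[0,0,1.95,0,0,0]]' && python3 -m creep '[[0,0,0,0,0,0],[0,0,0,0,0,0],[0,0,0,0,0,0],[0,0,0,0,0,0],[0,0,0,0,0,0]]' 0 40 && python3 -m creep '[[0,0,0,0,0,0],[0,0,0,0,0,0],[0,0,0,0,0,0],[0,0,0,0,0,0],[0,0,0,0,0,0]]' && python3 -m creep '[[0,0,-0.5,0,0,0],[0,0,-1.3,0,0,0],[0,0,-2.2,0,0,0],[0,0,-3,0,0,0],[0,0,-3,0,0,0]]'
```

```text
time_s: 4.25
tool_pos: [0.5047, 0.25, 0.0836]
ee_rot: [0.712, 0.702, -0.008, -0.003]
wrist_force: [-1.8, -0.2, -0.4]
width: 0.643
grip_force: 0.0
time_s: 4.58
tool_pos: [0.5118, 0.2526, 0.0354]
ee_rot: [0.712, 0.702, -0.001, -0.0]
wrist_force: [-0.6, 0.6, 1.0]
width: 0.643
grip_force: 0.0
time_s: 5.0
tool_pos: [0.5123, 0.2529, 0.0362]
ee_rot: [0.712, 0.702, 0.0, 0.0]
wrist_force: [-0.7, 0.6, 0.1]
width: 0.339
grip_force: 0.0
time_s: 5.42
tool_pos: [0.5123, 0.2528, 0.0361]
ee_rot: [0.712, 0.702, 0.0, 0.0]
wrist_force: [-1.8, -0.3, 4.6]
width: 0.275
grip_force: 39.8
time_s: 5.83
tool_pos: [0.5152, 0.254, 0.1314]
ee_rot: [0.712, 0.702, 0.004, 0.002]
wrist_force: [0.9, 0.4, -1.3]
width: 0.273
grip_force: 39.8
```

```bash
python3 -m creep '[[-1,-0.7,0,0,0,0],[-1.91,-1.45,0,0,0,0],[-1.91,-1.45,1.2,0,0,0],[-1.91,-1.45,2.4,0,0,0],[-1.91,-1.45,3,0,0,0]]' && python3 -m creep '[[0,0,0.4,0,0,0],[0,0,0.8,0,0,0],[0,0,0.88,0,0,0],[0,0,0.88,0,0,0],[0,0,0.88,0,0,0]]' && python3 -m creep '[[0,0,0,0,0,0],[0,0,0,0,0,0],[0,0,0,0,0,0],[0,0,0,0,0,0],[0,0,0,0,0,0]]' 60 && python3 -m creep '[[0,0,-1,0,0,0],[0,0,-2.2,0,0,0],[0,0,-3.5,0,0,0],[0,0,-5,0,0,0],[0,0,-6,0,0,0]]' 93 &&  python3 -m creep '[[1,1.3,0,0,0,0],[2,1.5,-0.5,0,0,0],[2.5,1.5,-0.5,0,0,0],[2.5,1.5,-0.5,0,0,0],[2.5,1.5,-0.5,0,0,0]]'
python3 - <<'E'
from h import *
p,P,s=cloud('wrist'); save('w3.png',p); print(s['tool_pos'],R.from_quat(s['ee_rot']).as_matrix().round(3))
hsv=cv2.cvtColor(p,cv2.COLOR_RGB2HSV);z=P[...,2]
roi=(abs(P[...,0]-.52)<.07)&(P[...,1]>.15)&(P[...,1]<.42)
q=P[roi&(hsv[...,1]>200)&(hsv[...,0]>12)&(z>.04)];print('cap',cv2.minAreaRect(q[:,:2].astype(np.float32)),np.median(q,0))
q=P[roi&(hsv[...,1]<60)&(z>.027)&(z<.036)];print('rack',cv2.minAreaRect(q[:,:2].astype(np.float32)))
save('c3.png',p[::1])
E
```

```text
time_s: 6.25
tool_pos: [0.4651, 0.1949, 0.0316]
ee_rot: [0.712, 0.702, -0.002, -0.001]
wrist_force: [-0.2, 0.2, -2.7]
width: 0.277
grip_force: 39.8
time_s: 6.67
tool_pos: [0.4686, 0.1964, 0.0098]
ee_rot: [0.712, 0.702, 0.0, 0.0]
wrist_force: [0.5, -0.4, -1.9]
width: 0.278
grip_force: 40.0
time_s: 7.08
tool_pos: [0.4682, 0.1962, 0.0097]
ee_rot: [0.712, 0.702, 0.0, 0.0]
wrist_force: [-0.9, 0.5, 0.1]
width: 0.588
grip_force: 0.0
time_s: 7.5
tool_pos: [0.4682, 0.1962, 0.1927]
ee_rot: [0.712, 0.702, 0.001, 0.001]
wrist_force: [0.9, 0.2, -0.1]
width: 0.942
grip_force: 0.0
time_s: 7.92
tool_pos: [0.5131, 0.2708, 0.2034]
ee_rot: [0.711, 0.703, -0.001, -0.0]
wrist_force: [0.1, -0.1, -0.6]
width: 1.0
grip_force: 0.0
[0.5130751  0.27077608 0.20339322] [[ 0.012  1.    -0.002]
 [ 1.    -0.012 -0.001]
 [-0.001 -0.002 -1.   ]]
cap ((0.5203313827514648, 0.33868134021759033), (0.04872988536953926, 0.05065637826919556), 88.98648071289062) [0.51797935 0.32731157 0.05642098]
rack ((0.5059009790420532, 0.2731969356536865), (0.22553548216819763, 0.08861562609672546), 86.60173034667969)
```

View pics/c3.png

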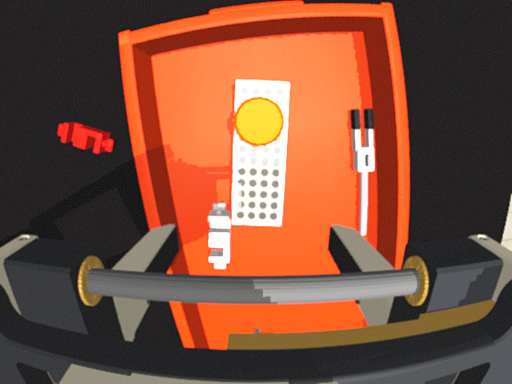

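The boss head stands at (220,235), clear of the rack, and the cap is at (259,121). Now the cap.

```bash
python3 -m creep '[[2.2,0.2,0,0,0,0],[2.2,0.2,1,0,0,0],[2.2,0.2,2.2,0,0,0],[2.2,0.2,3.4,0,0,0],[2.2,0.2,4,0,0,0]]' 93 15 && python3 -m creep '[[0,0,0.8,0,0,0],[0,0,1.58,0,0,0],[0,0,1.58,0,0,0],[0,0,1.58,0,0,0],[0,0,1.58,0,0,0]]' && python3 -m creep '[[0,0,0,0,0,0],[0,0,0,0,0,0],[0,0,0,0,0,0],[0,0,0,0,0,0],[0,0,0,0,0,0]]' 0 15 && python3 -m creep '[[0,0,0,0,0,0],[0,0,0,0,0,0],[0,0,0,0,0,0],[0,0,0,0,0,0],[0,0,0,0,0,0]]' && python3 -m creep '[[0,0,-0.5,0,0,0],[0,0,-1.3,0,0,0],[0,0,-2.2,0,0,0],[0,0,-2.5,0,0,0],[0,0,-2.5,0,0,0]]'
```

```text
time_s: 8.38
tool_pos: [0.5173, 0.3339, 0.0781]
ee_rot: [0.712, 0.702, -0.004, -0.001]
wrist_force: [-0.1, 0.2, -1.1]
width: 0.999
grip_force: 0.0
time_s: 8.8
tool_pos: [0.5212, 0.3359, 0.038]
ee_rot: [0.712, 0.702, 0.0, 0.0]
wrist_force: [-0.0, 0.2, 1.0]
width: 1.001
grip_force: 0.0
time_s: 9.22
tool_pos: [0.5211, 0.3366, 0.0376]
ee_rot: [0.712, 0.702, 0.0, 0.0]
wrist_force: [1.0, 0.7, 0.1]
width: 0.692
grip_force: 0.0
time_s: 9.63
tool_pos: [0.5209, 0.3365, 0.0371]
ee_rot: [0.712, 0.702, 0.0, -0.0]
wrist_force: [-0.9, -0.5, 1.7]
width: 0.577
grip_force: 15.0
time_s: 10.05
tool_pos: [0.523, 0.3375, 0.1154]
ee_rot: [0.712, 0.702, 0.003, 0.001]
wrist_force: [0.5, 0.4, 0.3]
width: 0.576
grip_force: 15.0
```

```bash
python3 -m creep '[[-1.3,-0.2,0,0,0,0],[-2.6,-0.4,0,0,0,0],[-3.9,-0.6,0,0,0,0],[-5.2,-0.8,0,0,0,0],[-6.5,-1.03,0,0,0,0]]' && python3 -m creep '[[-1,0,0,0,0,0],[-1.85,0,0.5,0,0,0],[-1.85,0,1.5,0,0,0],[-1.85,0,2.5,0,0,0],[-1.85,0,2.5,0,0,0]]' && python3 -m creep '[[0,0,0.5,0,0,0],[0,0,0.9,0,0,0],[0,0,0.9,0,0,0],[0,0,0.9,0,0,0]]' && python3 -m creep '[[0,0,0,0,0,0],[0,0,0,0,0,0],[0,0,0,0,0,0],[0,0,0,0,0,0]]' 75 && python3 -m creep '[[0,0,-0.6,0,0,0],[0,0,-1.6,0,0,0],[0,0,-3,0,0,0],[0,0,-4.3,0,0,0],[0,0,-5.5,0,0,0]]' 93 &&  python3 -m creep '[[1.3,0.3,0,0,0,0.4],[2.6,0.6,0,0,0,0.4],[3.9,0.9,0,0,0,0.4],[5.2,1.2,0,0,0,0.4],[6,1.2,0,0,0,0.4]]'
python3 - <<'E'
from h import *
p,P,s=cloud('wrist'); save('w4.png',p); print(s['tool_pos'],R.from_quat(s['ee_rot']).as_matrix().round(3))
hsv=cv2.cvtColor(p,cv2.COLOR_RGB2HSV);z=P[...,2]
roi=(P[...,0]>.485)&(P[...,0]<.58)&(P[...,1]>.15)&(P[...,1]<.42)
q=P[roi&(hsv[...,1]<60)&(z>.027)&(z<.036)];print('rack',cv2.minAreaRect(q[:,:2].astype(np.float32)))
E
```

```text
time_s: 10.47
tool_pos: [0.4855, 0.1401, 0.1097]
ee_rot: [0.712, 0.702, -0.001, -0.001]
wrist_force: [1.4, -1.1, -0.4]
width: 0.579
grip_force: 15.0
time_s: 10.88
tool_pos: [0.4804, 0.0852, 0.0295]
ee_rot: [0.713, 0.702, -0.004, -0.004]
wrist_force: [-1.3, 0.9, -1.8]
width: 0.576
grip_force: 15.0
time_s: 11.22
tool_pos: [0.4858, 0.0866, 0.0097]
ee_rot: [0.712, 0.702, -0.001, -0.001]
wrist_force: [-0.2, 0.1, 0.1]
width: 0.571
grip_force: 15.0
time_s: 11.55
tool_pos: [0.4869, 0.0865, 0.0107]
ee_rot: [0.712, 0.702, 0.0, 0.0]
wrist_force: [0.1, 0.2, -0.3]
width: 0.79
grip_force: 0.0
time_s: 11.97
tool_pos: [0.4864, 0.0863, 0.1777]
ee_rot: [0.712, 0.702, 0.0, 0.0]
wrist_force: [0.6, -1.2, 0.5]
width: 0.999
grip_force: 0.0
time_s: 12.38
tool_pos: [0.5257, 0.2692, 0.1755]
ee_rot: [0.726, 0.687, 0.001, -0.0]
wrist_force: [-0.4, 0.2, -0.7]
width: 1.0
grip_force: 0.0
[0.52568145 0.2692359  0.1754669 ] [[ 0.055  0.998  0.001]
 [ 0.998 -0.055  0.001]
 [ 0.001  0.001 -1.   ]]
rack ((0.5215479135513306, 0.3006313443183899), (0.16984333097934723, 0.06025831401348114), 86.71439361572266)
```

```bash
python3 -m creep '[[1.04,-0.2,0.5,0,0,0],[1.04,-0.2,1.7,0,0,0],[1.04,-0.2,2.9,0,0,0],[1.04,-0.2,3.5,0,0,0],[1.04,-0.2,3.5,0,0,0]]' 93 30 && python3 -m creep '[[0,0,0.8,0,0,0],[0,0,1.6,0,0,0],[0,0,1.95,0,0,0],[0,0,1.95,0,0,0],[0,0,1.95,0,0,0]]' && python3 -m creep '[[0,0,0,0,0,0],[0,0,0,0,0,0],[0,0,0,0,0,0],[0,0,0,0,0,0],[0,0,0,0,0,0]]' 0 30 && python3 -m creep '[[0,0,0,0,0,0],[0,0,0,0,0,0],[0,0,0,0,0,0],[0,0,0,0,0,0],[0,0,0,0,0,0]]' && python3 -m creep '[[0,0,-0.5,0,0,0],[0,0,-1.3,0,0,0],[0,0,-2.2,0,0,0],[0,0,-2.7,0,0,0],[0,0,-2.7,0,0,0]]'
```

```text
time_s: 12.85
tool_pos: [0.5167, 0.2957, 0.0642]
ee_rot: [0.726, 0.687, -0.004, -0.001]
wrist_force: [-0.9, 0.5, -0.8]
width: 1.003
grip_force: 0.0
time_s: 13.27
tool_pos: [0.521, 0.2973, 0.0125]
ee_rot: [0.727, 0.687, 0.0, 0.0]
wrist_force: [0.2, -0.5, -0.4]
width: 0.998
grip_force: 0.0
time_s: 13.68
tool_pos: [0.5211, 0.2975, 0.0122]
ee_rot: [0.727, 0.687, 0.0, 0.0]
wrist_force: [-0.2, 0.6, -0.6]
width: 0.69
grip_force: 0.0
time_s: 14.1
tool_pos: [0.5209, 0.2975, 0.0119]
ee_rot: [0.727, 0.687, 0.0, 0.0]
wrist_force: [-1.3, 0.0, 4.8]
width: 0.644
grip_force: 30.0
time_s: 14.52
tool_pos: [0.5232, 0.2984, 0.0966]
ee_rot: [0.727, 0.687, 0.003, 0.001]
wrist_force: [0.5, 0.5, -1.7]
width: 0.645
grip_force: 30.0
```

```bash
python3 -m creep '[[-1,0.6,0,0,0,-0.5],[-2.2,1.3,0,0,0,-1],[-3.4,2,0,0,0,-1.6],[-4.4,2.6,0,0,0,-1.6],[-5,2.92,0,0,0,-1.6]]' && python3 -m creep '[[0,0,0,0,0,0],[0,0,0.8,0,0,0],[0,0,1.6,0,0,0],[0,0,2.2,0,0,0],[0,0,2.2,0,0,0]]' && python3 -m creep '[[0,0,0.25,0,0,0],[0,0,0.45,0,0,0],[0,0,0.45,0,0,0],[0,0,0.45,0,0,0]]' && python3 -m creep '[[0,0,0,0,0,0],[0,0,0,0,0,0],[0,0,0,0,0,0],[0,0,0,0,0,0]]' 80 && python3 -m creep '[[0,0,-0.6,0,0,0],[0,0,-1.6,0,0,0],[0,0,-3,0,0,0],[0,0,-4.3,0,0,0],[0,0,-5.5,0,0,0]]' 93 &&  python3 -m creep '[[1,-0.8,0,0,0,1],[2.2,-1.6,0,0,0,1.6],[3.2,-2.3,0,0,0,1.6],[3.2,-2.3,0,0,0,1.6],[3.2,-2.3,0,0,0,1.6]]'
python3 - <<'E'
from h import *
p,P,s=cloud('wrist'); save('w5.png',p); np.save('w5.npy',P); print(s['tool_pos'],R.from_quat(s['ee_rot']).as_matrix().round(3))
E
```

```text
time_s: 14.93
tool_pos: [0.6002, 0.1389, 0.0904]
ee_rot: [0.667, 0.745, -0.001, -0.0]
wrist_force: [-0.3, 0.1, -1.3]
width: 0.645
grip_force: 30.0
time_s: 15.35
tool_pos: [0.5947, 0.1424, 0.0198]
ee_rot: [0.666, 0.745, -0.004, -0.003]
wrist_force: [-1.9, 0.2, -1.9]
width: 0.643
grip_force: 30.0
time_s: 15.68
tool_pos: [0.6001, 0.1429, 0.0135]
ee_rot: [0.666, 0.746, 0.0, 0.0]
wrist_force: [0.1, -0.3, -0.6]
width: 0.638
grip_force: 30.0
time_s: 16.02
tool_pos: [0.6003, 0.1427, 0.0137]
ee_rot: [0.667, 0.745, 0.0, 0.0]
wrist_force: [-0.3, -0.5, -0.5]
width: 0.845
grip_force: 0.0
time_s: 16.43
tool_pos: [0.5999, 0.1426, 0.1807]
ee_rot: [0.667, 0.745, 0.001, 0.0]
wrist_force: [-0.3, 0.1, 0.7]
width: 1.002
grip_force: 0.0
time_s: 16.85
tool_pos: [0.5195, 0.2319, 0.1786]
ee_rot: [0.725, 0.688, 0.0, 0.0]
wrist_force: [0.3, -0.0, -0.3]
width: 1.0
grip_force: 0.0
[0.51952007 0.23187782 0.17855243] [[ 0.053  0.999  0.001]
 [ 0.999 -0.053  0.   ]
 [ 0.     0.001 -1.   ]]
```

View pics/w5.png

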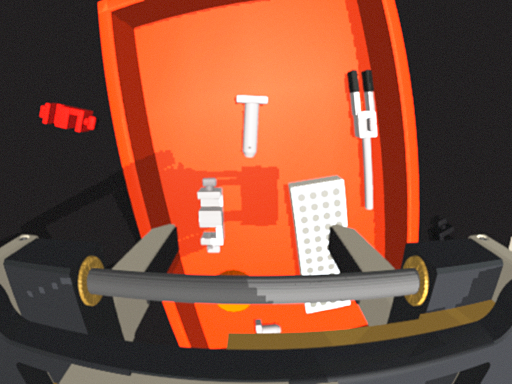

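The pin lies with its head at (252,100), pointing to +y, and its nose at (250,155). The rack is at (320,240) and the boss at (211,215), both inside the tub. I'll measure the pin next, and the shaker from the first images as well.

Run:
```python
from h import *
im=cv2.imread('pics/w5.png'); P=np.load('w5.npy'); z=P[...,2]; hsv=cv2.cvtColor(im,cv2.COLOR_BGR2HSV)
b=np.zeros(z.shape,bool); b[88:162,228:275]=1; b&=(hsv[...,1]<90)
for r in range(92,160,4):
    c=np.where(b[r])[0]
    if len(c)>1: print(r,c[0],c[-1],P[r,c].round(4).tolist()[0],P[r,c].round(4).tolist()[-1], np.nanmax(z[r,c]).round(4))
for n in ['scene','side']:
    P=np.load(n+'0.npy'); z=P[...,2]
    m=(P[...,0]>.5)&(P[...,0]<.95)&(P[...,1]>-.5)&(P[...,1]<-.05)
    q=P[m&(abs(z-.095)<.006)]; print(n,'deck',len(q),cv2.minAreaRect(q[:,:2].astype(np.float32)),np.median(q[:,2]))
    q=P[m&(z>.145)&(z<.18)&(P[...,0]<.6)]; print(np.c_[q][q[:,1].argsort()][::max(1,len(q)//25)].round(3).tolist())
```

```text
96 237 266 [0.5089, 0.3282, 0.0188] [0.5401, 0.3264, 0.0207] 0.0211
100 236 267 [0.5076, 0.3239, 0.0186] [0.5409, 0.322, 0.0206] 0.0212
104 245 258 [0.517, 0.3191, 0.0157] [0.5312, 0.3184, 0.0137] 0.0204
108 245 258 [0.5167, 0.3147, 0.0155] [0.5309, 0.3139, 0.0144] 0.0206
112 245 257 [0.5165, 0.3102, 0.0168] [0.5296, 0.3095, 0.0153] 0.0209
116 245 257 [0.5163, 0.3058, 0.0158] [0.5294, 0.3051, 0.0149] 0.0203
120 244 257 [0.5148, 0.3015, 0.0121] [0.5291, 0.3007, 0.0163] 0.0203
124 244 257 [0.5147, 0.297, 0.0144] [0.5289, 0.2963, 0.0149] 0.0204
128 244 257 [0.5145, 0.2927, 0.0163] [0.5287, 0.2918, 0.0125] 0.0207
132 244 256 [0.5141, 0.2881, 0.0141] [0.5274, 0.2875, 0.0159] 0.0191
136 244 256 [0.5139, 0.2837, 0.0149] [0.5271, 0.2831, 0.0157] 0.0203
140 243 256 [0.5125, 0.2792, 0.0124] [0.5269, 0.2786, 0.015] 0.0205
144 243 256 [0.5123, 0.275, 0.0156] [0.5267, 0.274, 0.0135] 0.0203
148 243 256 [0.5122, 0.2707, 0.0181] [0.5265, 0.2696, 0.0141] 0.0199
152 244 255 [0.513, 0.2662, 0.0172] [nan, nan, nan] 0.0205
156 246 252 [0.5149, 0.2616, 0.0171] [0.5215, 0.261, 0.0151] 0.0181
scene deck 145
[... 801 characters left out ...]
, (0.306423157453537, 0.2285262495279312), 83.49275970458984) 0.09497160258169354
[[0.527, -0.417, 0.149], [0.504, -0.412, 0.146], [0.519, -0.409, 0.162], [0.503, -0.401, 0.147], [0.529, -0.392, 0.17], [0.516, -0.378, 0.165], [0.58, -0.375, 0.15], [0.567, -0.373, 0.161], [0.567, -0.371, 0.146], [0.557, -0.368, 0.148], [0.52, -0.362, 0.167], [0.525, -0.358, 0.167], [0.545, -0.351, 0.152], [0.521, -0.341, 0.164], [0.533, -0.328, 0.166], [0.528, -0.312, 0.166], [0.568, -0.287, 0.172], [0.561, -0.28, 0.16], [0.556, -0.275, 0.149], [0.554, -0.265, 0.158], [0.554, -0.253, 0.178], [0.537, -0.232, 0.165], [0.538, -0.198, 0.155], [0.552, -0.179, 0.161], [0.537, -0.169, 0.173], [0.554, -0.149, 0.169]]
```

```bash
python3 -m creep '[[1.3,0,0,0,0,0.47],[2.49,0,0.6,0,0,0.47],[2.49,0,1.8,0,0,0.47],[2.49,0,3,0,0,0.47],[2.49,0,4,0,0,0.47]]' 50 60 && python3 -m creep '[[0,0,0.7,0,0,0],[0,0,1.3,0,0,0],[0,0,1.6,0,0,0],[0,0,1.75,0,0,0],[0,0,1.75,0,0,0]]' && python3 -m creep '[[0,0,0,0,0,0],[0,0,0,0,0,0],[0,0,0,0,0,0],[0,0,0,0,0,0],[0,0,0,0,0,0]]' 0 60 && python3 -m creep '[[0,0,0,0,0,0],[0,0,0,0,0,0],[0,0,0,0,0,0],[0,0,0,0,0,0],[0,0,0,0,0,0]]' && python3 -m creep '[[0,0,-0.4,0,0,0],[0,0,-1.2,0,0,0],[0,0,-2.2,0,0,0],[0,0,-3.4,0,0,0],[0,0,-4.5,0,0,0]]' && python3 -m creep '[[0,0,-1,0,0,0],[0,0,-2.2,0,0,0],[0,0,-3.4,0,0,0],[0,0,-4.5,0,0,0],[0,0,-4.5,0,0,0]]'
```

```text
time_s: 17.32
tool_pos: [0.5252, 0.3041, 0.0556]
ee_rot: [0.743, 0.669, -0.0, 0.0]
wrist_force: [-0.4, 0.2, -0.4]
width: 0.688
grip_force: 0.0
time_s: 17.73
tool_pos: [0.5252, 0.3038, 0.0055]
ee_rot: [0.744, 0.669, -0.001, 0.0]
wrist_force: [0.1, -0.4, -0.8]
width: 0.538
grip_force: 0.0
time_s: 18.15
tool_pos: [0.5249, 0.3051, 0.0059]
ee_rot: [0.743, 0.669, 0.0, 0.0]
wrist_force: [-1.6, 0.6, 1.4]
width: 0.228
grip_force: 0.8
time_s: 18.57
tool_pos: [0.5247, 0.305, 0.0057]
ee_rot: [0.743, 0.669, 0.0, -0.0]
wrist_force: [-1.9, -0.5, 4.1]
width: 0.156
grip_force: 60.0
time_s: 18.98
tool_pos: [0.5244, 0.3046, 0.1423]
ee_rot: [0.743, 0.669, -0.0, 0.0]
wrist_force: [-0.7, -0.1, -0.1]
width: 0.156
grip_force: 60.0
time_s: 19.4
tool_pos: [0.5275, 0.3062, 0.2855]
ee_rot: [0.743, 0.669, 0.006, 0.002]
wrist_force: [1.8, 0.7, 1.1]
width: 0.155
grip_force: 60.0
```

Pin gripped and above the rim. I'm carrying it at 0.29 m height to look at the fork from close by.

```bash
python3 -m creep '[[-1.2,0.2,-0.3,0,0,0],[-2.4,0.4,-0.5,0,0,0],[-3.6,0.5,-0.5,0,0,0],[-4.8,0.7,-0.5,0,0,0],[-6,0.9,-0.5,0,0,0]]' && python3 -m creep '[[-1.2,0.2,0,0,0,0],[-2.4,0.4,0,0,0,0],[-3.6,0.5,0,0,0,0],[-4.8,0.7,0,0,0,0],[-6,0.9,0,0,0,0]]' && python3 -m creep '[[-1.2,0.2,0,0,0,0],[-2.4,0.4,0,0,0,0],[-3.6,0.6,0,0,0,0],[-4.7,0.7,0,0,0,0],[-4.7,0.7,0,0,0,0]]' &&  python3 -m creep '[[0,0,0,0,0,0],[0,0,0,0,0,0]]'
python3 - <<'E'
from h import *
p,P,s=cloud('wrist'); save('w6.png',p); np.save('w6.npy',P); print(s['tool_pos'],R.from_quat(s['ee_rot']).as_matrix().round(3))
for n in ['scene','side']:
  p2,P2,_=cloud(n); save(n+'6.png',p2); np.save(n+'6.npy',P2)
E
```

```text
time_s: 19.82
tool_pos: [0.5322, 0.1216, 0.2906]
ee_rot: [0.743, 0.669, 0.0, 0.0]
wrist_force: [0.9, -0.0, -1.0]
width: 0.157
grip_force: 60.0
time_s: 20.23
tool_pos: [0.5401, -0.0605, 0.2906]
ee_rot: [0.743, 0.669, 0.0, 0.0]
wrist_force: [-0.2, 0.6, -1.7]
width: 0.156
grip_force: 60.0
time_s: 20.65
tool_pos: [0.5455, -0.2069, 0.2897]
ee_rot: [0.745, 0.667, -0.001, 0.0]
wrist_force: [-0.2, -0.1, -0.9]
width: 0.157
grip_force: 60.0
time_s: 20.82
tool_pos: [0.5465, -0.2008, 0.2903]
ee_rot: [0.744, 0.669, 0.0, -0.0]
wrist_force: [0.4, 0.4, -1.0]
width: 0.155
grip_force: 60.0
[ 0.54648807 -0.20084965  0.2902521 ] [[ 0.106  0.994 -0.   ]
 [ 0.994 -0.106  0.001]
 [ 0.001 -0.    -1.   ]]
```

View pics/w6.png

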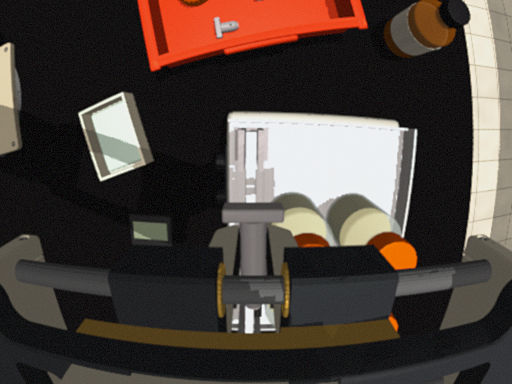

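The pin is held with its head at (252,213). The shaker deck is to the right at (330,165), and the bar end and fork are at (250,130–195). Next I'll extract the fork tops.

Run:
```python
from h import *
P=np.load('w6.npy'); z=P[...,2]
print('z map (mm)'); 
for r in range(116,206,4): print(r,[int(1000*v) if v==v else -1 for v in z[r,222:284:3]])
print('x cols @170',P[160,222:284:3,0].round(3)); 
m=np.zeros(z.shape,bool); m[116:204,222:284]=1
q=P[m&(z>.168)&(z<.179)]; print(len(q),np.median(q[:,2]))
t=np.deg2rad(-6.8); u=np.array([np.cos(t),np.sin(t)]); v=np.array([-u[1],u[0]])
a=q[:,:2]@u; b=q[:,:2]@v
print(np.histogram(a,bins=np.arange(.53,.63,.003))); print(np.histogram(b,bins=np.arange(-.15,-.02,.005)))
d=P[(abs(z-.095)<.005)&(P[...,1]>-.3)]; d=d[(d[:,0]>.5)]; print(cv2.minAreaRect(d[:,:2].astype(np.float32)))
import cv2 as c
cv2.imwrite('pics/c6.png',cv2.resize(cv2.imread('pics/w6.png')[110:210,205:300],(570,600),interpolation=cv2.INTER_CUBIC))
```

```text
z map (mm)
116 [0, 0, 66, 71, 71, 71, 72, 71, 71, 70, 71, 71, 71, 69, 71, 69, 70, 71, 72, 70, 71]
120 [-1, -1, 106, 106, 105, 106, 105, 106, 108, 106, 106, 106, 107, 107, 106, 107, 106, 107, 106, 106, 106]
124 [1, 0, 68, 96, 93, 95, 94, 94, 95, 93, 93, 94, 94, 95, 94, 95, 93, 93, 94, 94, 95]
128 [0, 1, 69, 96, 94, 99, 99, 116, 113, 99, 98, 99, 106, 105, 98, 98, 94, 94, 95, 92, 93]
132 [-1, 0, 69, 96, 94, 98, 171, 172, 114, 172, 171, 172, 173, 171, 97, 98, 94, 94, 93, 94, 95]
136 [0, 0, 68, 94, 95, 98, 171, 172, 172, 172, 172, 171, 171, 173, 100, 98, 94, 95, 94, 94, 94]
140 [0, 0, 69, 93, 94, 98, 172, 172, 171, 172, 171, 171, 172, 172, 98, 99, 94, 95, 93, 95, 95]
144 [0, 0, 67, 95, 94, 99, 173, 173, 172, 171, 171, 171, 172, 172, 98, 99, 94, 97, 96, 96, 95]
148 [0, 0, 67, 95, 95, 98, 172, 172, 172, 172, 171, 170, 171, 173, 99, 99, 94, 95, 95, 94, 94]
152 [-1, -1, 66, 94, 95, 99, 172, 172, 172, 172, 172, 172, 172, 172, 98, 99, 94, 95, 94, 94, 95]
156 [49, 49, 67, 95, 95, 99, 172, 172, 172, 172, 171, 172, 173, 172, 99, 99, 94, 93, 95, 93, 94]
160 [53, 53, 66, 94, 95, 172, 173, 171, 171, 
[... 1503 characters left out ...]
 0.551, 0.554,
       0.557, 0.56 , 0.563, 0.566, 0.569, 0.572, 0.575, 0.578, 0.581,
       0.584, 0.587, 0.59 , 0.593, 0.596, 0.599, 0.602, 0.605, 0.608,
       0.611, 0.614, 0.617, 0.62 , 0.623, 0.626, 0.629]))
(array([  0,   0,   0,   0,   0,   0,   0,  74, 125, 126, 130, 121, 112,
       110, 105,  17,   0,   0,   0,   0,   0,   0,   0,   0,   0]), array([-0.15 , -0.145, -0.14 , -0.135, -0.13 , -0.125, -0.12 , -0.115,
       -0.11 , -0.105, -0.1  , -0.095, -0.09 , -0.085, -0.08 , -0.075,
       -0.07 , -0.065, -0.06 , -0.055, -0.05 , -0.045, -0.04 , -0.035,
       -0.03 , -0.025]))
((0.6875107288360596, -0.17317326366901398), (0.39317238330841064, 0.23301121592521667), 29.81307601928711)
```

View pics/c6.png

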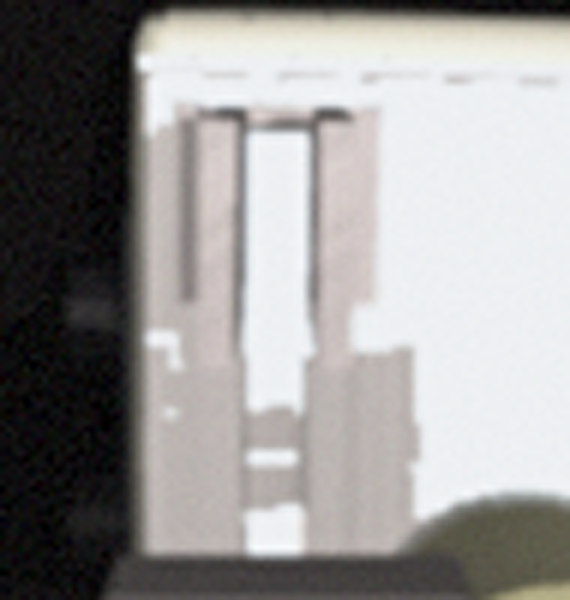

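Run:
```python
from h import *
P=np.load('w6.npy'); z=P[...,2]
for r in range(202,268,3): print(r,[int(1000*v) if v==v else -1 for v in z[r,216:290:4]], P[r,252].round(4))
m=np.zeros(z.shape,bool); m[116:170,222:284]=1
q=P[m&(z>.168)&(z<.179)]; print(cv2.minAreaRect(q[:,:2].astype(np.float32)))
# edge fits
L=[];Rr=[]
for r in range(134,158):
    c=[i for i in range(230,275) if .168<z[r,i]<.179]; L.append(P[r,c[0],:2]);Rr.append(P[r,c[-1],:2])
for E in (L,Rr):
    E=np.array(E); k=np.polyfit(E[:,1],E[:,0],1); print('edge x=',k,np.degrees(np.arctan(k[0])), E.mean(0))
m[:]=0; m[172:203,240:260]=1; q=P[m&(z>.160)&(z<.168)]; print('bar',cv2.fitLine(q[:,:2].astype(np.float32),2,0,.01,.01).ravel())
```

```text
202 [0, 50, 50, 289, 289, 289, 290, 290, 291, 290, 290, 290, 289, 289, 291, 291, 290, 136, 141] [ 0.5496 -0.1781  0.2907]
205 [-1, -2, 295, 296, 296, 296, 297, 296, 297, 296, 297, 296, 296, 296, 296, 297, 296, 148, 152] [ 0.5497 -0.1781  0.2969]
208 [0, -2, 301, 302, 302, 303, 302, 301, 303, 303, 301, 301, 302, 303, 301, 301, 303, 156, 160] [ 0.5497 -0.1777  0.304 ]
211 [-2, -1, 303, 304, 303, 303, 304, 303, 303, 303, 303, 304, 303, 304, 303, 303, 303, 164, 171] [ 0.5495 -0.1795  0.3033]
214 [-1, -2, 303, 303, 303, 304, 303, 304, 304, 305, 304, 303, 303, 304, 304, 305, 304, 173, 178] [ 0.5494 -0.1805  0.3055]
217 [-2, -2, 304, 303, 304, 305, 305, 304, 304, 303, 304, 303, 303, 305, 303, 305, 304, 178, 182] [ 0.5492 -0.183   0.3033]
220 [0, 0, 304, 304, 304, 304, 305, 304, 302, 303, 304, 303, 304, 304, 303, 303, 304, 182, 185] [ 0.549  -0.1845  0.3039]
223 [0, 0, 0, 65, 95, 94, 300, 302, 304, 303, 303, 302, 299, 153, 170, 179, 184, 186, 187] [ 0.5488 -0.1864  0.3034]
226 [0, 0, 0, 292, 292, 292, 300, 302, 303, 304, 303, 302, 299, 291, 293, 292, 185, 188, 190] [ 0.5487 -0.1876  0.3047]

[... 1251 characters left out ...]
.3037]
259 [386, 384, 335, 334, 334, 332, 309, 301, 303, 304, 303, 302, 299, 329, 333, 334, 335, 379, 386] [ 0.5465 -0.2078  0.3042]
262 [388, 384, 338, 337, 337, 335, 311, 301, 303, 303, 304, 302, 301, 329, 334, 337, 338, 384, 388] [ 0.5463 -0.2099  0.304 ]
265 [390, 386, 382, 340, 339, 338, 309, 300, 304, 303, 305, 301, 301, 329, 337, 339, 340, 387, 389] [ 0.5461 -0.2118  0.304 ]
((0.5494795441627502, -0.15946049988269806), (0.03885447606444359, 0.025105318054556847), 83.41402435302734)
edge x= [0.18326405 0.5673021 ] 10.385017475071209 [ 0.5389523  -0.15469378]
edge x= [0.10164146 0.5780802 ] 5.803695568460874 [ 0.56210649 -0.15715747]
bar [ 0.11276843  0.9936213   0.54470634 -0.1974875 ]
```

The pin is level in the grip, with its axis about 6 mm above the TCP and its shoulder 15 mm from it. The fork mouth is at about (0.537, -0.158) and its x points at -6.6°. I'll back off, turn, and check before lowering.

```bash
python3 -m creep '[[0.4,-0.7,0,0,0,-1.1],[0.8,-1.4,0,0,0,-2.2],[1.2,-2,0,0,0,-3.3],[1.4,-2.45,0,0,0,-4.4],[1.4,-2.45,0,0,0,-5.5]]' && python3 -m creep '[[0,0,0,0,0,-1.1],[0,0,0,0,0,-2.2],[0,0,0,0,0,-3.3],[0,0,0,0,0,-4.4],[0,0,0,0,0,-5.5]]' && python3 -m creep '[[0,0,0,0,0,-1.1],[0,0,0,0,0,-2.2],[0,0,0,0,0,-3.3],[0,0,0,0,0,-3.92],[0,0,0,0,0,-3.92]]' && python3 -m creep '[[0,0,0,0,0,0],[0,0,0,0,0,0]]'
python3 - <<'E'
from h import *
s=arm.state(); M=R.from_quat(s['ee_rot']).as_matrix(); print(M.round(4),s['joint_pos'].round(2))
print(tool(s,np.array([.4778,-.1512,.149])-s['tool_pos']), 'yaw of -toolx',np.degrees(np.arctan2(-M[1,0],-M[0,0])))
E
```

```text
time_s: 21.38
tool_pos: [0.4767, -0.1492, 0.2912]
ee_rot: [0.519, 0.855, 0.0, 0.0]
wrist_force: [-0.7, 0.1, -0.4]
width: 0.158
grip_force: 60.0
time_s: 21.8
tool_pos: [0.4781, -0.1505, 0.2908]
ee_rot: [0.255, 0.967, -0.0, 0.0]
wrist_force: [0.2, -0.1, -0.7]
width: 0.157
grip_force: 60.0
time_s: 22.22
tool_pos: [0.4782, -0.1506, 0.2907]
ee_rot: [0.054, 0.999, -0.0, 0.0]
wrist_force: [-0.1, -1.5, -1.2]
width: 0.158
grip_force: 60.0
time_s: 22.38
tool_pos: [0.4781, -0.1511, 0.2906]
ee_rot: [0.057, 0.998, -0.0, 0.0]
wrist_force: [-0.1, -0.3, -2.1]
width: 0.152
grip_force: 60.0
[[-9.934e-01  1.147e-01  3.000e-04]
 [ 1.147e-01  9.934e-01 -0.000e+00]
 [-3.000e-04 -0.000e+00 -1.000e+00]] [-0.41 -0.16  1.64  0.    1.66 -1.86]
[ 0.01 -0.01  4.72] yaw of -toolx -6.588825781639458
```

```bash
python3 -m creep '[[0,0,1,0,0,0],[0,0,2.2,0,0,0],[0,0,3.4,0,0,0],[0,0,4.3,0,0,0],[0,0,4.72,0,0,0]]' && python3 -m creep '[[0,0,0,0,0,0],[0,0,0,0,0,0],[0,0,0,0,0,0]]'
python3 - <<'E'
from h import *
out=[]
for n in ['side','scene','wrist']:
    p,P,s=cloud(n); np.save(n+'7.npy',P); save(n+'7.png',p)
    m=(P[...,0]>.43)&(P[...,0]<.6)&(P[...,1]>-.25)&(P[...,1]<-.08)&(P[...,2]>.1)&(P[...,2]<.2)
    v,u=np.where(m); print(n,len(v),u.min(),u.max(),v.min(),v.max())
    a,b=max(0,v.min()-10),max(0,u.min()-10)
    c=p[a:v.max()+10,b:u.max()+10]; out.append(cv2.resize(c,(266,400) if 0 else (266,int(266*c.shape[0]/c.shape[1])),interpolation=2))
H=min(600,max(o.shape[0] for o in out)); o=np.zeros((H,798,3),np.uint8)
for i,c in enumerate(out): c=c[:H]; o[:c.shape[0],i*266:(i+1)*266]=c
save('c7.png',o); print(s['tool_pos'])
E
```

```text
time_s: 22.8
tool_pos: [0.4756, -0.1504, 0.1444]
ee_rot: [0.057, 0.998, 0.001, -0.003]
wrist_force: [-0.4, 0.2, -2.2]
width: 0.156
grip_force: 60.0
time_s: 23.05
tool_pos: [0.4794, -0.1522, 0.1513]
ee_rot: [0.057, 0.998, -0.001, 0.002]
wrist_force: [0.5, -0.3, -1.1]
width: 0.159
grip_force: 60.0
side 641 244 300 218 257
scene 800 187 240 124 166
wrist 5502 209 297 202 332
[ 0.47961592 -0.15233396  0.15150898]
```

View pics/c7.png

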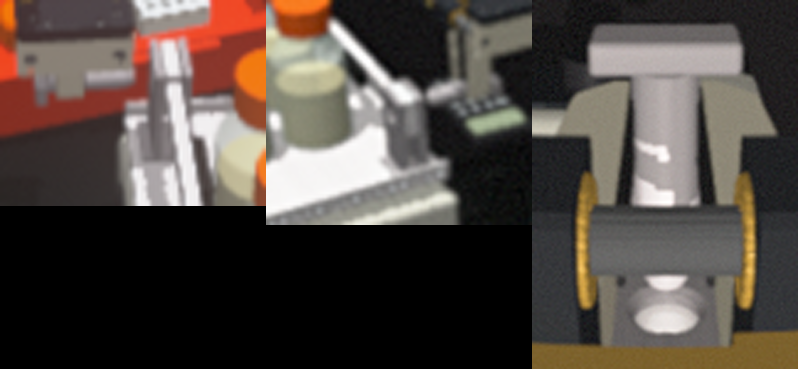

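The side crop shows the pin level in front of the fork. The wrist crop shows the nose (665,283) in line with the hole (667,315), to better than 1 mm sideways. I'll insert in small steps and watch the force.

```bash
python3 -m creep '[[0,0,0,0,0,0],[0,0,0,0,0,0],[0,0,0,0,0,0],[0,0,0,0,0,0]]' && python3 -m creep '[[-0.15,0,0,0,0,0],[-0.3,0,0,0,0,0],[-0.4,0,0,0,0,0],[-0.5,0,0,0,0,0],[-0.5,0,0,0,0,0]]' && python3 -m creep '[[-0.07,0,0,0,0,0],[-0.14,0,0,0,0,0],[-0.2,0,0,0,0,0],[-0.2,0,0,0,0,0]]'
```

```text
time_s: 23.53
tool_pos: [0.4781, -0.1517, 0.1491]
ee_rot: [0.057, 0.998, -0.0, 0.0]
wrist_force: [-0.4, 0.1, -1.5]
width: 0.155
grip_force: 60.0
time_s: 23.95
tool_pos: [0.4935, -0.1534, 0.1488]
ee_rot: [0.057, 0.998, 0.0, 0.0]
wrist_force: [-0.1, 0.2, -1.5]
width: 0.157
grip_force: 60.0
time_s: 24.28
tool_pos: [0.4992, -0.1541, 0.1489]
ee_rot: [0.057, 0.998, -0.0, 0.0]
wrist_force: [0.2, -1.1, -1.6]
width: 0.154
grip_force: 60.0
```

```bash
python3 -m creep '[[-0.07,0,0,0,0,0],[-0.14,0,0,0,0,0],[-0.2,0,0,0,0,0],[-0.2,0,0,0,0,0]]' && python3 -m creep '[[-0.07,0,0,0,0,0],[-0.14,0,0,0,0,0],[-0.2,0,0,0,0,0],[-0.2,0,0,0,0,0]]' && python3 -m creep '[[-0.07,0,0,0,0,0],[-0.14,0,0,0,0,0],[-0.14,0,0,0,0,0]]'
```

```text
time_s: 24.62
tool_pos: [0.5052, -0.1548, 0.1489]
ee_rot: [0.057, 0.998, -0.0, 0.0]
wrist_force: [-0.6, 0.4, -0.9]
width: 0.155
grip_force: 60.0
time_s: 24.95
tool_pos: [0.5111, -0.1555, 0.1489]
ee_rot: [0.057, 0.998, -0.0, 0.0]
wrist_force: [0.6, -0.1, -1.1]
width: 0.152
grip_force: 60.0
time_s: 25.2
tool_pos: [0.5153, -0.1559, 0.1489]
ee_rot: [0.057, 0.998, -0.0, 0.0]
wrist_force: [0.4, -0.3, -1.0]
width: 0.152
grip_force: 60.0
```

```bash
python3 -m creep '[[-0.07,0,0,0,0,0],[-0.14,0,0,0,0,0],[-0.2,0,0,0,0,0],[-0.2,0,0,0,0,0]]' && python3 -m creep '[[-0.07,0,0,0,0,0],[-0.13,0,0,0,0,0],[-0.13,0,0,0,0,0],[-0.13,0,0,0,0,0]]'
python3 - <<'E'
from h import *
p,P,s=cloud('wrist'); save('w8.png',p); z=P[...,2]
u=np.array([.9934,-.1149]);v=np.array([.1149,.9934]); O=np.array([.5371,-.1581])
a=(P[...,:2]-O)@u; b=(P[...,:2]-O)@v
for r in range(195,345,4): print(r,[(int(1000*a[r,c]),int(1000*b[r,c]),int(1000*z[r,c])) if z[r,c]==z[r,c] else 0 for c in (225,240,253,265,280)])
E
```

```text
time_s: 25.53
tool_pos: [0.5213, -0.1566, 0.1489]
ee_rot: [0.057, 0.998, -0.0, 0.0]
wrist_force: [-0.5, -0.1, -0.9]
width: 0.157
grip_force: 60.0
time_s: 25.87
tool_pos: [0.5249, -0.157, 0.1489]
ee_rot: [0.057, 0.998, 0.0, -0.0]
wrist_force: [-0.1, 0.4, -1.4]
width: 0.157
grip_force: 60.0
195 [(-17, -24, 69), (-17, -11, 68), (-17, 0, 69), (-17, 9, 69), (-17, 22, 69)]
199 [(-14, -24, 70), (-14, -11, 70), (-14, 0, 71), (-14, 9, 71), (-14, 22, 71)]
203 [(-34, -16, 151), (-34, -8, 150), (-34, 0, 151), (-34, 6, 150), (-34, 14, 152)]
207 [(-33, -16, 157), (-34, -7, 158), (-34, 0, 157), (-34, 5, 159), (-34, 13, 159)]
211 [(-33, -15, 163), (-33, -7, 163), (-33, 0, 162), (-33, 5, 162), (-33, 13, 163)]
215 [(-30, -15, 162), (-30, -7, 162), (-31, 0, 162), (-31, 5, 163), (-30, 13, 162)]
219 [(-28, -15, 163), (-28, -7, 162), (-28, 0, 162), (-28, 5, 162), (-28, 13, 163)]
223 [(-1, -22, 95), (-24, -8, 158), (-26, 0, 162), (-24, 5, 158), (-1, 20, 94)]
227 [(-20, -17, 152), (-22, -8, 159), (-24, 0, 162), (-22, 5, 158), (-20, 14, 153)]
231 [(-20, -16, 160), (-20, -8, 158), (-21, 0, 161), (-20, 5, 158)
[... 1591 characters left out ...]
3, -12, 95), (24, 0, 173), (24, 6, 173), (-21, 7, 235)]
315 [(-24, -9, 240), (88, -12, 95), (89, 0, 94), (88, 10, 94), (-21, 7, 237)]
319 [(-21, -9, 239), (94, -12, 93), (93, 0, 94), (94, 10, 94), (-20, 7, 237)]
323 [(-20, -9, 239), (99, -12, 94), (98, 0, 95), (98, 10, 94), (-17, 8, 236)]
327 [(-18, -9, 239), (103, -12, 95), (104, 0, 94), (103, 10, 94), (-19, 7, 240)]
331 [(-19, -9, 242), (108, -12, 95), (108, 0, 94), (108, 10, 94), (-32, 5, 257)]
335 [(-33, -7, 259), (-32, -4, 258), (-33, -1, 259), (-32, 1, 259), (-32, 5, 259)]
339 [(-33, -7, 261), (-32, -4, 260), (-32, -1, 260), (-33, 1, 261), (-33, 5, 261)]
343 [(-32, -7, 262), (-33, -4, 262), (-33, -1, 263), (-33, 1, 262), (-32, 5, 262)]
```

The shank enters the fork face on axis, with the shoulder 26 mm out and the nose already past the far cheek. Now I release, go behind the head with closed fingers and push.

```bash
python3 -m creep '[[0,0,0,0,0,0],[0,0,0,0,0,0],[0,0,0,0,0,0],[0,0,0,0,0,0],[0,0,0,0,0,0]]' 36 20 && python3 -m creep '[[0,0,-0.4,0,0,0],[0,0,-0.9,0,0,0],[0,0,-1.5,0,0,0],[0,0,-1.5,0,0,0],[0,0,-1.5,0,0,0]]' && python3 -m creep '[[0.6,0,0,0,0,0],[1.2,0,0,0,0,0],[1.5,0,0,0,0,0],[1.5,0,0,0,0,0],[1.5,0,0,0,0,0]]' 0 20
python3 - <<'E'
from h import *
p,P,s=cloud('wrist'); z=P[...,2]
u=np.array([.9934,-.1149]);v=np.array([.1149,.9934]); O=np.array([.5371,-.1581])
a=(P[...,:2]-O)@u; b=(P[...,:2]-O)@v
m=(z>.15)&(z<.172)&(a<-2)&(a>-.06)&(abs(b)<.03)&(a<-.002)
print(s['tool_pos'],s['width'],m.sum()); q=np.c_[a[m],b[m],z[m]]*1000
print(np.percentile(q,[1,10,50,90,99],axis=0).round(1))
h=q[(q[:,0]<-27)]; print('head',len(h),h.min(0),h.max(0)) if len(h) else 0
E
```

```text
time_s: 26.33
tool_pos: [0.5249, -0.157, 0.1491]
ee_rot: [0.057, 0.998, -0.0, 0.0]
wrist_force: [0.6, -0.1, 0.0]
width: 0.382
grip_force: 0.0
time_s: 26.75
tool_pos: [0.5259, -0.1574, 0.1959]
ee_rot: [0.057, 0.998, -0.001, 0.002]
wrist_force: [-0.6, -0.8, -1.0]
width: 0.388
grip_force: 0.0
time_s: 27.17
tool_pos: [0.4801, -0.1519, 0.1937]
ee_rot: [0.057, 0.998, 0.0, 0.0]
wrist_force: [-0.0, 0.6, 0.7]
width: 0.076
grip_force: 0.0
[ 0.48007617 -0.15190698  0.1936735 ] 0.07637229213095821 0Traceback (most recent call last):
  File "<stdin>", line 7, in <module>
    return _quantile_unchecked(
        a, q, axis, out, overwrite_input, method, keepdims, weights)
    return _ureduce(a,
                    func=_quantile_ureduce_func,
    ...<5 lines>...
                    overwrite_input=overwrite_input,
                    method=method)
    r = func(a, **kwargs)
    result = _quantile(arr,
                       quantiles=q,
    ...<2 lines>...
                       out=out,
                       weights=wgt)
    slices_having_nans = np.isnan(arr[-1, ...])
                                  ~~~^^^^^^^^^
IndexError: index -1 is out of bounds for axis 0 with size 0
```

```bash
cat > chk.py <<'E'
from h import *
u=np.array([.9934,-.1149]);v=np.array([.1149,.9934]); O=np.array([.5371,-.1581])
for n in ('wrist','side','scene'):
    p,P,s=cloud(n); z=P[...,2]
    a=(P[...,:2]-O)@u; b=(P[...,:2]-O)@v
    m=(z>.142)&(z<.172)&(a>-.045)&(abs(b)<.025)&(a<-.003)
    q=np.c_[a[m],b[m],z[m]]*1000
    print(n,len(q)); 
    if len(q): print(np.percentile(q,[2,25,50,75,98],axis=0).round(1).tolist())
E
python3 chk.py
```

```text
wrist 216
[[-35.7, -3.0, 145.4], [-33.2, -2.3, 157.1], [-25.9, -1.1, 158.3], [-18.6, 0.0, 159.2], [-11.8, 0.8, 160.5]]
side 127
[[-37.9, -19.3, 145.0], [-32.7, -9.2, 152.9], [-24.8, -6.6, 156.6], [-14.8, -2.4, 158.2], [-3.3, 12.5, 161.9]]
scene 56
[[-35.2, -16.0, 143.4], [-30.3, 2.8, 149.3], [-27.1, 7.3, 154.1], [-16.1, 11.0, 157.1], [-6.7, 18.5, 159.0]]
```

The head is still 26 mm out and drooping about 2 mm. Lower behind it and push.

```bash
python3 -m creep '[[0,0,0.5,0,0,0],[0,0,1,0,0,0],[0,0,1.49,0,0,0],[0,0,1.49,0,0,0],[0,0,1.49,0,0,0]]' 0 20 && python3 -m creep '[[-0.12,0,0,0,0,0],[-0.24,0,0,0,0,0],[-0.36,0,0,0,0,0],[-0.48,0,0,0,0,0],[-0.6,0,0,0,0,0]]' && python3 -m creep '[[-0.06,0,0,0,0,0],[-0.12,0,0,0,0,0],[-0.18,0,0,0,0,0],[-0.24,0,0,0,0,0],[-0.3,0,0,0,0,0]]' && python3 -m creep '[[-0.06,0,0,0,0,0],[-0.12,0,0,0,0,0],[-0.18,0,0,0,0,0],[-0.24,0,0,0,0,0]]' && python3 chk.py
```

```text
time_s: 27.78
tool_pos: [0.4797, -0.1516, 0.1484]
ee_rot: [0.057, 0.998, 0.0, -0.001]
wrist_force: [-0.2, 0.1, -0.2]
width: 0.007
grip_force: 0.0
time_s: 28.2
tool_pos: [0.4951, -0.1536, 0.149]
ee_rot: [0.057, 0.998, 0.0, -0.004]
wrist_force: [-31.6, 4.6, 15.5]
width: 0.007
grip_force: 15.8
time_s: 28.62
tool_pos: [0.4957, -0.1535, 0.1477]
ee_rot: [0.057, 0.998, 0.002, -0.013]
wrist_force: [-67.5, 8.5, 38.1]
width: 0.006
grip_force: 34.3
time_s: 28.95
tool_pos: [0.4963, -0.1535, 0.1466]
ee_rot: [0.057, 0.998, 0.002, -0.021]
wrist_force: [-99.1, 12.6, 56.5]
width: 0.003
grip_force: 51.1
wrist 0
side 106
[[-44.3, -19.3, 143.4], [-32.6, -15.8, 150.5], [-26.2, -10.3, 153.6], [-15.7, -7.4, 157.1], [-3.7, -1.6, 169.2]]
scene 85
[[-44.2, -13.9, 144.1], [-32.1, 3.8, 150.9], [-29.4, 8.2, 154.2], [-21.5, 15.0, 160.3], [-7.0, 19.4, 171.8]]
```

It jammed at 99 N, so I'm backing off at once. The pin is wedged head-down; I'll check the state and then use the last picture.

```bash
python3 -m creep '[[0.3,0,0,0,0,0],[0.6,0,0,0,0,0],[1,0,0,0,0,0],[1.3,0,0,0,0,0],[1.4,0,-0.5,0,0,0]]' && python3 -m creep '[[0,0,-1,0,0,0],[0,0,-1.5,0,0,0],[0,0,-1.5,0,0,0],[0,0,-1.5,0,0,0]]' 0 20 && python3 chk.py
python3 - <<'E'
from h import *
out=[]
for n,(r0,r1,c0,c1) in {'side':(195,265,235,305),'scene':(110,180,185,255),'wrist':(190,384,160,350)}.items():
    p=snap(n)[1]; save(n+'9.png',p); out.append(cv2.resize(p[r0:r1,c0:c1],(266,266) if n!='wrist' else (266,272),interpolation=2)[:266])
save('c9.png',np.hstack(out))
E
```

```text
time_s: 29.52
tool_pos: [0.47, -0.1502, 0.1617]
ee_rot: [0.057, 0.998, 0.001, -0.002]
wrist_force: [0.1, 0.2, -0.1]
width: 0.003
grip_force: 0.0
time_s: 29.85
tool_pos: [0.4734, -0.1514, 0.2105]
ee_rot: [0.057, 0.998, -0.001, 0.001]
wrist_force: [-0.2, 0.1, -0.5]
width: 0.005
grip_force: 0.0
wrist 0
side 111
[[-33.8, -19.8, 144.7], [-29.9, -9.6, 153.9], [-22.4, -7.2, 157.0], [-12.8, -2.5, 159.0], [-3.5, 10.9, 161.9]]
scene 53
[[-31.2, -11.3, 143.6], [-26.4, 4.0, 151.2], [-22.9, 8.0, 155.1], [-14.9, 15.8, 157.5], [-7.0, 19.4, 160.2]]
```

View pics/c9.png

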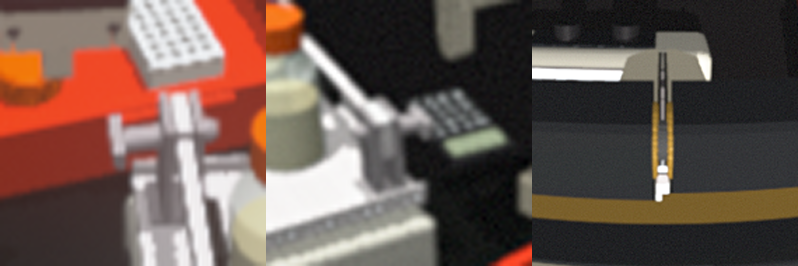

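The side crop shows the pin through fork and bar, with its nose out on the far side and its head about 23 mm out. The arm's flex was pressing the head down. I'll grip the head itself, raise it slightly and drive it in level.

```bash
python3 -m creep '[[-0.5,0,0,0,0,0],[-1.03,0,0,0,0,0],[-1.03,0,0,0,0,0],[-1.03,0,0,0,0,0],[-1.03,0,0,0,0,0]]' 60 60 && python3 -m creep '[[0,0,0,0,0,0],[0,0,0,0,0,0],[0,0,0,0,0,0],[0,0,0,0,0,0]]' && python3 -m creep '[[0,0,0.5,0,0,0],[0,0,1,0,0,0],[0,0,1.6,0,0,0],[0,0,2,0,0,0],[0,0,2,0,0,0]]' && python3 -m creep '[[0,0,0,0,0,0],[0,0,0,0,0,0],[0,0,0,0,0,0],[0,0,0,0,0,0],[0,0,0,0,0,0]]' 0 60 && python3 -m creep '[[0,0,0,0,0,0],[0,0,0,0,0,0],[0,0,0,0,0,0],[0,0,0,0,0,0],[0,0,0,0,0,0]]' && python3 chk.py
```

```text
time_s: 30.57
tool_pos: [0.5023, -0.1544, 0.2086]
ee_rot: [0.057, 0.998, 0.0, -0.001]
wrist_force: [-0.5, 0.1, -0.5]
width: 0.317
grip_force: 0.0
time_s: 30.9
tool_pos: [0.5028, -0.1546, 0.2093]
ee_rot: [0.057, 0.998, -0.0, 0.0]
wrist_force: [0.2, 0.1, 0.1]
width: 0.6
grip_force: 0.0
time_s: 31.32
tool_pos: [0.5011, -0.1538, 0.146]
ee_rot: [0.057, 0.998, 0.001, -0.002]
wrist_force: [-0.4, -0.2, 0.0]
width: 0.649
grip_force: 0.0
time_s: 31.73
tool_pos: [0.5037, -0.1548, 0.1502]
ee_rot: [0.057, 0.998, -0.0, 0.001]
wrist_force: [0.8, 0.0, 1.0]
width: 0.351
grip_force: 59.9
time_s: 32.15
tool_pos: [0.5036, -0.1547, 0.1497]
ee_rot: [0.057, 0.998, -0.0, 0.001]
wrist_force: [2.6, -0.2, 3.3]
width: 0.346
grip_force: 60.0
wrist 2129
[[-41.9, -23.3, 144.5], [-37.4, -9.8, 155.2], [-30.6, -0.3, 157.4], [-25.7, 9.5, 159.0], [-13.4, 23.1, 171.0]]
side 55
[[-30.1, -18.3, 144.4], [-19.8, -9.1, 151.6], [-14.8, -7.3, 155.3], [-9.0, -4.8, 158.4], [-3.5, -0.5, 161.4]]
scene 73
[[-37.2, -19.9, 145.0], [-28.7, -16.1, 152.3], [-24.7, 3.6, 155.7], [-19.0, 9.3, 160.2], [-6.9, 21.0, 170.3]]
```

```bash
cat > prof.py <<'E'
from h import *
u=np.array([.9934,-.1149]);v=np.array([.1149,.9934]); O=np.array([.5371,-.1581])
p,P,s=cloud('wrist'); z=P[...,2]; a=(P[...,:2]-O)@u; b=(P[...,:2]-O)@v
print(s['tool_pos'],((s['tool_pos'][:2]-O)@u*1000).round(1),s['wrist_force'].round(1))
for c in (246,253,260): print(c,[(int(1000*a[r,c]),int(1000*b[r,c]),int(1000*z[r,c])) for r in range(190,300,3) if .13<z[r,c]<.19])
E
python3 prof.py
```

```text
[ 0.50354039 -0.15468771  0.14960435] -33.7 [ 2.9 -1.7  3.8]
246 [(-31, -5, 150), (-32, -4, 156), (-30, -5, 156), (-28, -5, 156), (-26, -5, 157), (-24, -5, 156), (-22, -5, 157), (-20, -5, 157), (-18, -5, 157), (-16, -5, 157), (-15, -5, 158), (-13, -5, 158)]
253 [(-31, 0, 144), (-31, 0, 150), (-31, 0, 155), (-30, 0, 157), (-29, 0, 158), (-27, 0, 158), (-24, 0, 155), (-22, 0, 157), (-21, 0, 158), (-19, 0, 158), (-17, 0, 158), (-15, 0, 158), (-13, 0, 159)]
260 [(-30, 3, 142), (-31, 3, 149), (-32, 3, 156), (-30, 3, 157), (-28, 3, 156), (-27, 3, 158), (-25, 3, 158), (-22, 3, 156), (-20, 3, 157), (-18, 3, 157), (-17, 3, 158), (-14, 3, 157), (-12, 3, 157)]
```

The head droops about 5 mm in the holes' play, so I'll raise it while gripped and watch.

```bash
python3 -m creep '[[0,0,-0.05,0,0,0],[0,0,-0.1,0,0,0],[0,0,-0.15,0,0,0],[0,0,-0.17,0,0,0],[0,0,-0.17,0,0,0]]' && python3 prof.py
```

```text
time_s: 32.77
tool_pos: [0.5022, -0.1543, 0.1535]
ee_rot: [0.057, 0.998, 0.0, -0.001]
wrist_force: [-1.6, -0.9, -2.4]
width: 0.348
grip_force: 59.9
[ 0.50218163 -0.15425738  0.15351343] -35.1 [-1.6 -0.9 -2.4]
246 [(-32, -4, 149), (-33, -4, 155), (-32, -4, 157), (-32, -4, 161), (-29, -4, 160), (-28, -4, 161), (-25, -4, 160), (-23, -4, 159), (-22, -4, 161), (-19, -4, 159), (-17, -4, 160), (-15, -4, 160), (-12, -4, 159)]
253 [(-32, 0, 149), (-32, 0, 153), (-32, 0, 158), (-31, 0, 160), (-30, 0, 161), (-28, 0, 162), (-25, 0, 160), (-24, 0, 162), (-22, 0, 161), (-20, 0, 161), (-17, 0, 160), (-16, 0, 162), (-13, 0, 161)]
260 [(-32, 3, 149), (-32, 3, 154), (-33, 3, 159), (-32, 3, 161), (-30, 3, 162), (-28, 3, 161), (-26, 3, 161), (-23, 3, 159), (-21, 3, 160), (-19, 3, 160), (-17, 3, 160), (-15, 3, 160), (-13, 3, 160)]
```

```bash
python3 -m creep '[[0,0,-0.03,0,0,0],[-0.05,0,-0.03,0,0,0],[-0.1,0,-0.03,0,0,0],[-0.15,0,-0.03,0,0,0],[-0.15,0,-0.03,0,0,0]]' && python3 -m creep '[[-0.06,0,0,0,0,0],[-0.12,0,0,0,0,0],[-0.15,0,0,0,0,0],[-0.15,0,0,0,0,0]]' && python3 prof.py
```

```text
time_s: 33.23
tool_pos: [0.5076, -0.155, 0.1549]
ee_rot: [0.057, 0.998, 0.0, -0.0]
wrist_force: [-1.0, 0.3, -3.2]
width: 0.344
grip_force: 59.8
time_s: 33.57
tool_pos: [0.5122, -0.1556, 0.1551]
ee_rot: [0.057, 0.998, -0.0, 0.0]
wrist_force: [-1.4, -0.6, -5.3]
width: 0.349
grip_force: 59.8
[ 0.51220006 -0.15560114  0.15511605] -25.0 [-1.4 -0.6 -5.3]
246 [(-22, -5, 151), (-22, -5, 155), (-22, -4, 160), (-22, -4, 163), (-19, -4, 162), (-18, -4, 163), (-15, -4, 161), (-13, -4, 161), (-11, -4, 162), (-9, -5, 161), (-7, -5, 162), (-5, -5, 161), (-2, -5, 161)]
253 [(-22, 0, 151), (-23, 0, 156), (-22, 0, 160), (-22, 0, 162), (-20, 0, 163), (-17, 0, 162), (-15, 0, 160), (-14, 0, 163), (-12, 0, 163), (-9, 0, 162), (-7, 0, 162), (-6, 0, 163), (-3, 0, 162)]
260 [(-22, 3, 151), (-23, 3, 157), (-22, 3, 160), (-21, 3, 162), (-20, 3, 162), (-18, 3, 163), (-15, 3, 162), (-11, 3, 161), (-9, 3, 161), (-7, 3, 161), (-4, 3, 160), (-2, 3, 161)]
```

```bash
python3 -m creep '[[-0.06,0,0.02,0,0,0],[-0.12,0,0.02,0,0,0],[-0.18,0,0.02,0,0,0],[-0.2,0,0.02,0,0,0],[-0.2,0,0.02,0,0,0]]' && python3 -m creep '[[-0.05,0,0,0,0,0],[-0.1,0,0,0,0,0],[-0.15,0,0,0,0,0],[-0.15,0,0,0,0,0]]' && python3 prof.py
```

```text
time_s: 34.03
tool_pos: [0.5183, -0.1563, 0.1547]
ee_rot: [0.057, 0.998, -0.0, 0.0]
wrist_force: [-0.7, -1.2, -3.1]
width: 0.347
grip_force: 59.8
time_s: 34.37
tool_pos: [0.5228, -0.1568, 0.1547]
ee_rot: [0.057, 0.998, -0.0, 0.0]
wrist_force: [0.5, -0.5, -4.2]
width: 0.347
grip_force: 59.8
[ 0.52279764 -0.15680746  0.15466357] -14.4 [ 0.5 -0.5 -4.2]
246 [(-12, -5, 151), (-12, -4, 156), (-12, -4, 159), (-10, -4, 161), (-9, -4, 162), (-7, -4, 162), (-5, -4, 161), (-2, -4, 161), (0, -5, 160), (1, -5, 161), (0, -4, 167), (0, -4, 171), (0, -4, 172)]
253 [(-12, 0, 150), (-12, 0, 155), (-12, 0, 161), (-11, 0, 163), (-9, 0, 161), (-7, 0, 161), (-4, 0, 161), (-3, 0, 162), (-1, 0, 162), (0, 0, 162), (0, 0, 167), (0, 0, 170), (1, 0, 172)]
260 [(-12, 3, 151), (-12, 3, 156), (-12, 3, 160), (-9, 3, 163), (-7, 3, 162), (-5, 3, 161), (-2, 3, 160), (0, 3, 160), (1, 3, 161), (0, 3, 167), (0, 3, 170), (1, 3, 172)]
```

```bash
python3 -m creep '[[-0.04,0,0,0,0,0],[-0.08,0,0,0,0,0],[-0.1,0,0,0,0,0],[-0.1,0,0,0,0,0]]' && python3 -m creep '[[-0.03,0,0,0,0,0],[-0.05,0,0,0,0,0],[-0.05,0,0,0,0,0]]' && python3 prof.py
```

```text
time_s: 34.75
tool_pos: [0.5256, -0.1571, 0.1546]
ee_rot: [0.057, 0.998, -0.0, 0.0]
wrist_force: [-1.9, -0.3, -3.5]
width: 0.345
grip_force: 59.9
time_s: 35.0
tool_pos: [0.5269, -0.1573, 0.1546]
ee_rot: [0.057, 0.998, -0.0, -0.0]
wrist_force: [-2.1, -0.3, -3.3]
width: 0.346
grip_force: 59.9
[ 0.5269318  -0.15725402  0.15462229] -10.2 [-2.1 -0.3 -3.3]
246 [(-8, -5, 151), (-7, -4, 155), (-7, -4, 159), (-6, -4, 161), (-4, -4, 161), (-2, -4, 161), (0, -4, 161), (1, -4, 161), (0, -4, 166), (0, -4, 170), (1, -4, 171), (3, -4, 172), (4, -4, 172)]
253 [(-7, 0, 150), (-7, 0, 155), (-8, 0, 160), (-7, 0, 162), (-5, 0, 162), (-3, 0, 163), (-1, 0, 161), (0, 0, 162), (0, 0, 167), (0, 0, 169), (1, 0, 171), (3, 0, 171), (4, 0, 173)]
260 [(-7, 3, 149), (-8, 3, 155), (-8, 3, 160), (-6, 3, 162), (-5, 3, 162), (-3, 3, 163), (0, 3, 161), (1, 3, 160), (0, 3, 166), (0, 3, 171), (1, 3, 172), (3, 3, 172), (5, 3, 172)]
```

Almost home; a few more small steps until the force rises.

```bash
python3 -m creep '[[-0.02,0,0,0,0,0],[-0.04,0,0,0,0,0],[-0.04,0,0,0,0,0]]' && python3 -m creep '[[-0.03,0,0,0,0,0],[-0.03,0,0,0,0,0],[-0.03,0,0,0,0,0]]' && python3 prof.py
```

```text
time_s: 35.3
tool_pos: [0.5271, -0.1573, 0.1546]
ee_rot: [0.057, 0.998, 0.0, -0.001]
wrist_force: [-6.5, 1.3, 2.5]
width: 0.347
grip_force: 62.3
time_s: 35.55
tool_pos: [0.5271, -0.1573, 0.1546]
ee_rot: [0.057, 0.998, 0.0, -0.002]
wrist_force: [-13.1, 1.5, 4.6]
width: 0.352
grip_force: 64.0
[ 0.52712039 -0.1572919   0.15459285] -10.0 [-13.1   1.5   4.6]
246 [(-7, -5, 150), (-8, -4, 157), (-8, -4, 161), (-7, -4, 162), (-5, -4, 162), (-2, -4, 162), (0, -4, 161), (1, -4, 161), (0, -4, 168), (0, -4, 170), (1, -4, 172), (3, -4, 172), (5, -4, 172)]
253 [(-8, 0, 151), (-7, 0, 155), (-8, 0, 161), (-6, 0, 162), (-5, 0, 162), (-3, 0, 163), (0, 0, 161), (1, 0, 162), (0, 0, 167), (0, 0, 170), (1, 0, 172), (3, 0, 172), (5, 0, 172)]
260 [(-7, 3, 150), (-8, 3, 156), (-8, 3, 160), (-7, 3, 163), (-5, 3, 163), (-2, 3, 162), (-1, 3, 162), (1, 3, 160), (0, 3, 167), (0, 3, 172), (1, 3, 173), (2, 3, 173), (5, 3, 172)]
```

The head is firm against the fork. Release and clear away.

```bash
python3 -m creep '[[0.05,0,0,0,0,0],[0.05,0,0,0,0,0],[0.05,0,0,0,0,0],[0.05,0,0,0,0,0],[0.05,0,0,0,0,0]]' 60 60 && python3 -m creep '[[0,0,0,0,0,0],[0,0,0,0,0,0],[0,0,0,0,0,0]]' && python3 -m creep '[[0,0,-0.4,0,0,0],[0,0,-0.9,0,0,0],[0,0,-1.8,0,0,0],[0,0,-2.5,0,0,0],[0,0,-2.5,0,0,0]]' && python3 -m creep '[[0.5,0,0,0,0,0],[1.2,0,0,0,0,0],[2,0,0,0,0,0],[2,0,0,0,0,0],[2,0,0,0,0,0]]'
python3 - <<'E'
from h import *
u=np.array([.9934,-.1149]);v=np.array([.1149,.9934]); O=np.array([.5371,-.1581])
for n in ('side','scene'):
    p,P,s=cloud(n); z=P[...,2]
    a=(P[...,:2]-O)@u; b=(P[...,:2]-O)@v
    m=(z>.142)&(z<.168)&(a>-.045)&(abs(b)<.025)&(a<-.003); q=np.c_[a[m],b[m],z[m]]*1000
    print(n,len(q),np.percentile(q,[2,25,50,75,98],axis=0).round(1).tolist())
    m=(z>.14)&(z<.17)&(a>.028)&(a<.07)&(abs(b)<.02); q=np.c_[a[m],b[m],z[m]]*1000
    if len(q): print(' nose',len(q),np.percentile(q,[2,50,98],axis=0).round(1).tolist())
    # tub contents
    hsv=cv2.cvtColor(p,cv2.COLOR_RGB2HSV)
    T=np.array([.5465,.215]); x=(P[...,:2]-T)@np.array([.9934,.1149]); y=(P[...,:2]-T)@np.array([-.1149,.9934])
    w=((hsv[...,1]<70)|(hsv[...,0]>9))&(hsv[...,0]<60)&(abs(x)<.15)&(abs(y)<.25)&(z>.012)&(z<.1)
    k,l,st,_=cv2.connectedComponentsWithStats(w.astype(np.uint8))
    for i in range(1,k):
        if st[i,4]>12: print('  obj',st[i,4],'x',np.round([x[l==i].min(),x[l==i].max()],3),'y',np.round([y[l==i].min(),y[l==i].max()],3),'z',z[l==i].max().round(3))
print(s['tool_pos'])
E
```

```text
time_s: 36.02
tool_pos: [0.5281, -0.1575, 0.1551]
ee_rot: [0.057, 0.998, -0.0, 0.001]
wrist_force: [-0.5, 0.4, 0.7]
width: 0.631
grip_force: 0.0
time_s: 36.27
tool_pos: [0.5276, -0.1574, 0.1546]
ee_rot: [0.057, 0.998, -0.0, 0.0]
wrist_force: [-0.2, 0.1, 0.1]
width: 0.65
grip_force: 0.0
time_s: 36.68
tool_pos: [0.5299, -0.1583, 0.2363]
ee_rot: [0.057, 0.998, -0.001, 0.004]
wrist_force: [0.2, -0.1, 0.5]
width: 0.646
grip_force: 0.0
time_s: 37.1
tool_pos: [0.4676, -0.1506, 0.2302]
ee_rot: [0.057, 0.998, -0.0, 0.001]
wrist_force: [-0.8, -0.6, 0.7]
width: 0.644
grip_force: 0.0
side 52 [[-11.2, -19.9, 147.5], [-9.2, -17.3, 155.2], [-7.2, -10.8, 160.1], [-5.2, 2.1, 161.6], [-3.8, 15.8, 164.1]]
 nose 73 [[28.2, -11.8, 150.4], [40.0, -7.2, 159.1], [52.1, 2.0, 163.3]]
  obj 15 x [0.021 0.037] y [-0.072 -0.023] z 0.035
  obj 109 x [0.012 0.07 ] y [-0.168 -0.078] z 0.029
  obj 140 x [-0.102 -0.065] y [-0.149 -0.097] z 0.033
scene 5 [[-6.6, 11.1, 149.8], [-6.1, 15.2, 154.6], [-5.8, 15.8, 156.4], [-5.5, 17.0, 161.3], [-5.2, 18.0, 162.0]]
 nose 48 [[28.8, -3.1, 146.4], [43.1, 5.1, 157.1], [59.3, 10.7, 161.7]]
  obj 189 x [-0.099 -0.046] y [-0.141 -0.089] z 0.032
  obj 243 x [0.018 0.078] y [-0.159  0.012] z 0.033
  obj 45 x [-0.087 -0.061] y [-0.027  0.027] z 0.029
[ 0.46824044 -0.15067273  0.23028059]
```

The head is still home after release (outer face about 8 mm out, nose near +60 mm) and the rack, cap and boss measure inside the tub. Handing in.

```bash
python3 -c "
from station import arm
print(arm.sign_off())"
```

```text
the job is handed in; nothing more can be done
None
```

I handed the job in at about 37 s: the long pin is through the fork and bar, head against the fork by my last measurements; the rack, boss head and cap were measured inside the tub, and I never touched the short pin or the stand clamp. One push jammed at about 114 N total wrist force, just under the 120 N limit, before I backed off, and the hand-in returned no verdict.

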